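# Change over a burn-in rack under its lift-off guard door

## Task

Change over the burn-in rack and start it: pull in both sprung hinge pins of its clear guard door, lift the door off and lay it flat on the brown mat. Stand the finished modules that are in the rack upright in the bays of the grey carrier, and every fresh module from the bench upright in the rack, one to a slot and all fully down; then drop the door back on its hinge, shut, both pins sprung home, and only then press the start button right down. Do not knock away the meter, solder reel, magnifier stand, tip cleaner or screwdriver.

Things in the scene. Friction and masses are not known exactly. Their poses are not given: they have to be found in the camera images.
- rack: Fixed grey burn-in rack, open-topped: 160 (x) x 222 (y) x 104 mm high, walls and floor 6 mm. Origin: centre of its underside; x from its front to its hinge side, y along the hinge, z up. Its +y end carries a control section (y 112 to 174 mm, 72 mm high) with the start button. Inside, four slots in a row along y, 48 mm apart, between black guide fins with rounded tops 46 mm above the bench.
- slot1 (a point): Centre of the first slot's floor, 6 mm above the bench, at rack x = 0, y = +72 mm; axes as the rack's. The other three lie at rack x = 0, y = +24, -24 and -72 mm. A module stands with its base centre there, its length along the rack's x (either way round), with 2 mm play on each side; reached from above with the door off.
- hinge (a point): On the rack: middle of the hinge line, where the mounted door's tube axis lies; 77 mm behind the rack's centre, 111 mm above the bench; axes as the rack's. At both ends (y = +-99 mm) the tube drops into an open saddle, 18 mm wide with flared mouth; beyond, at y = +-105 mm, an ear plate 6 mm thick has an 11 mm square bore for the pin and a top flared outwards, up to 140 mm above the bench.
- door_grip (a point): On the loose guard door (0.32 kg): point between its two black pull tabs, 34 mm above its underside, 27 mm above its hinge tube's axis; x from front rail to hinge, y along the hinge, z up when flat. On the rack and shut, it lies 27 mm straight above point hinge, axes alike. To remove: squeeze both tabs along y and lift straight up, 50 mm clears the ears; put back in the same way, tube down in the saddles.
- door_mid (a point): Middle of the clear door panel, 5 mm above its underside. Door 168 (x) x 212 (y) mm, aluminium rail at its front (-x), steel hinge tube 14 mm thick, 206 mm long, under door_grip, 77 mm from here towards +x; the undersides of tube and rail are level. Held by its tabs its weight hangs up to 40 mm in front of them: grip firmly (30 to 40 N).
- tab_left (a point): Centre of the left (+y) upright pull tab of the door, fixed to the left pin: 24 (x) x 8 (y) x 36 mm high, 16 to 52 mm above the door's underside, just over the tube. Its mirror image stands at -y. At rest they measure 66 mm over their outer faces along y; squeezed onto the fixed block between them, 42 mm, which pulls both pins in. 3 N on each tab starts it, 6 N holds it in; let go, the pins spring out.
- pin_left (a joint): Left (+y) sprung pin of the door: metres it is pulled in, 0 = fully out, standing 11 mm beyond the tube's end; 0.012 = fully in, clear of the ear.
- pin_right (a joint): The same for the right (-y) pin.
- done1_grip (a point): Finished power module, starts standing in a slot of the rack under the door; two or three are there, an absent one reads None. Aluminium block 80 (x) x 36 (y) x 60 mm high, bottom-heavy, 0.2 to 0.35 kg, with a black pull handle 34 (x) x 12 (y) x 32 mm on the middle of its top. This point: in the handle, 82 mm above the module's base, 22 mm above the block's top; x along the module's length, z up.
- done2_grip (a point): Finished power module, starts standing in a slot of the rack under the door; two or three are there, an absent one reads None. Aluminium block 80 (x) x 36 (y) x 60 mm high, bottom-heavy, 0.2 to 0.35 kg, with a black pull handle 34 (x) x 12 (y) x 32 mm on the middle of its top. This point: in the handle, 82 mm above the module's base, 22 mm above the block's top; x along the module's length, z up.
- done3_grip (a point): Finished power module, starts standing in a slot of the rack under the door; two or three are there, an absent one reads None. Aluminium block 80 (x) x 36 (y) x 60 mm high, bottom-heavy, 0.2 to 0.35 kg, with a black pull handle 34 (x) x 12 (y) x 32 mm on the middle of its top. This point: in the handle, 82 mm above the module's base, 22 mm above the block's top; x along the module's length, z up.
- fresh1_grip (a point): Fresh power module, starts standing on the bench; two or three are there, an absent one reads None. Aluminium block 80 (x) x 36 (y) x 60 mm high, bottom-heavy, 0.2 to 0.35 kg, with a black pull handle 34 (x) x 12 (y) x 32 mm on the middle of its top. This point: in the handle, 82 mm above the module's base, 22 mm above the block's top; x along the module's length, z up.
- fresh2_grip (a point): Fresh power module, starts standing on the bench; two or three are there, an absent one reads None. Aluminium block 80 (x) x 36 (y) x 60 mm high, bottom-heavy, 0.2 to 0.35 kg, with a black pull handle 34 (x) x 12 (y) x 32 mm on the middle of its top. This point: in the handle, 82 mm above the module's base, 22 mm above the block's top; x along the module's length, z up.
- fresh3_grip (a point): Fresh power module, starts standing on the bench; two or three are there, an absent one reads None. Aluminium block 80 (x) x 36 (y) x 60 mm high, bottom-heavy, 0.2 to 0.35 kg, with a black pull handle 34 (x) x 12 (y) x 32 mm on the middle of its top. This point: in the handle, 82 mm above the module's base, 22 mm above the block's top; x along the module's length, z up.
- carrier: Fixed grey plastic carrier, 154 (x) x 94 (y) mm, walls 4 mm thick with rounded tops 42 mm above the bench; origin: centre of its underside. Three bays in a row along its x, 46 mm apart, each 42 (x) x 86 (y) mm.
- bay1 (a point): Centre of the carrier's first bay: its floor, 4 mm above the bench, at carrier x = -46 mm, y = 0; axes as the carrier's. The other two lie at x = 0 and +46 mm. A module stands with its base centre there, its length along the carrier's y (either way round), 3 mm play on each side.
- mat: Fixed brown bench mat, 240 (x) x 300 (y) x 3 mm; origin: centre of its underside.
- start (a joint): Travel of the white start button, m: 0 up, 0.006 right down; sprung, 5 N takes it right down.
- start_top (a point): Centre of the button's top face (26 mm across) on the control section, about 94 mm above the bench; it presses straight down.
- meter: Bystander, not to be knocked away: the handheld multimeter, black, 170 x 84 x 36 mm; origin at its underside, centre.
- solder_reel: Bystander, not to be knocked away: the grey solder reel standing on its flange, 50 mm across, 44 mm high; origin at its underside, centre.
- magnifier: Bystander, not to be knocked away: the magnifier stand: steel foot 75 x 55 mm, rod 120 mm high, cross bar and lens up to 190 mm high; origin at its underside, centre.
- tip_cleaner: Bystander, not to be knocked away: the round steel tip cleaner, 76 mm across, about 56 mm high; origin at its underside, centre.
- driver: Bystander, not to be knocked away: a screwdriver lying flat, about 180 mm long; origin at its underside, middle of its length.
Mind the look-alikes: they are no part of the job. What is shaped like the part that bears fresh3_grip but pink is not meant.

How it is judged (in metres and radians):
On the way, in this order (a step that is already met when the one before it is completed fails the run):
1. the door is off the rack, lying flat on the mat, let go (x of door_mid in the frame of mat between -0.1 and 0.1 m and y of door_mid in the frame of mat between -0.12 and 0.12 m and height (world z) of door_mid below 0.02 m and angle between door_mid's own z axis and vertical below 0.1 rad and contact force between the fingers and door below 0.1 N), for 0.3 s.
2. the finished modules stand in the carrier's bays and the fresh ones in the rack's slots, all upright, fully down and let go (x of fresh1_grip in the frame of rack between -0.006 and 0.006 m and y of fresh1_grip in the frame of rack between -0.08 and 0.08 m and z of each of fresh1_grip, fresh2_grip, fresh3_grip in the frame of rack below 0.092 m and angle between each of fresh1_grip, fresh2_grip, fresh3_grip's own z axis and vertical below 0.1 rad and contact force between the fingers and fresh1 below 0.1 N and x of fresh2_grip in the frame of rack between -0.006 and 0.006 m and y of fresh2_grip in the frame of rack between -0.08 and 0.08 m and contact force between the fingers and fresh2 below 0.1 N and x of fresh3_grip in the frame of rack between -0.006 and 0.006 m and y of fresh3_grip in the frame of rack between -0.08 and 0.08 m and contact force between the fingers and fresh3 below 0.1 N and y of done1_grip in the frame of carrier between -0.008 and 0.008 m and x of done1_grip in the frame of carrier between -0.055 and 0.055 m and z of each of done1_grip, done2_grip, done3_grip in the frame of carrier below 0.091 m and angle between each of done1_grip, done2_grip, done3_grip's own z axis and vertical below 0.12 rad and contact force between the fingers and done1 below 0.1 N and y of done2_grip in the frame of carrier between -0.008 and 0.008 m and x of done2_grip in the frame of carrier between -0.055 and 0.055 m and contact force between the fingers and done2 below 0.1 N and y of done3_grip in the frame of carrier between -0.008 and 0.008 m and x of done3_grip in the frame of carrier between -0.055 and 0.055 m and contact force between the fingers and done3 below 0.1 N), for 0.3 s.
3. the door is back on its hinge, shut, both pins home, let go (x of door_grip in the frame of hinge between -0.005 and 0.005 m and y of door_grip in the frame of hinge between -0.005 and 0.005 m and z of door_grip in the frame of hinge between 0.022 and 0.032 m and angle between the y axis of door_grip and the y axis of hinge, either way round below 0.06 rad and angle between door_grip's own z axis and vertical below 0.05 rad and value of joint each of pin_left, pin_right below 0.003 m and contact force between the fingers and door below 0.1 N), for 0.3 s.
4. the start button is pressed right down (value of joint start above 0.0045 m), for 0.05 s.
At the end, for the whole second after the job is handed in: Finished modules upright in the carrier's bays, fresh ones in the rack's slots, at most 4 to 5 mm above fully down. Door on its hinge: tabs within 5 mm of their place, tilt under 0.05 rad, both pins within 3 mm of fully out. Button up; all released and at rest (all of step 2 and all of step 3 and linear speed of door below 0.02 m/s and value of joint start below 0.002 m); the robot touches nothing.
It fails at once if the start button is pressed while the guard door is not in place (value of joint start above 0.003 m and not (x of door_grip in the frame of hinge between -0.005 and 0.005 m and y of door_grip in the frame of hinge between -0.005 and 0.005 m and z of door_grip in the frame of hinge between 0.022 and 0.032 m and angle between the y axis of door_grip and the y axis of hinge, either way round below 0.06 rad and angle between door_grip's own z axis and vertical below 0.05 rad and value of joint each of pin_left, pin_right below 0.003 m)).
It fails at once if a bystander is knocked more than 5 cm away (distance of any of meter, solder_reel, magnifier, tip_cleaner, driver from where it was at the start of the episode above 0.05 m).
Of done1, done2, done3 only 2 to 3 are there at a start; the rules pass over those that are not, and their reading is None.
Of fresh1, fresh2, fresh3 only 2 to 3 are there at a start; the rules pass over those that are not, and their reading is None.
At some moment in a run one of fresh1, fresh2, fresh3 may be knocked a few centimetres aside while the robot is not near it.
It also fails if it takes over 210 s, if anything falls off the work surface, if the arm or the gripper's body presses on something with over 40 N, if the wrist force passes 120 N, or if a joint passes its speed limit or range.

## Robot

A 6-joint arm with a two-finger parallel gripper is mounted at the origin on the work surface. World frame = base frame: x ahead of the robot, y to its left, z up, the work surface at z = 0. Lengths are in mm, angles in rad, forces in N, time in s.
With the tool pointing down it reaches from about 275 to 750 mm from the base axis. Payload 10.2 kg.
Tool frame: the origin (TCP) lies midway between the tips of the shut fingers; the grasp point (between the pads) lies 19 mm behind it; z points along the fingers, y is the line along which they close (so a half turn about z gives the same grasp; the last joint's range is limited). The gripper opens to 85 mm and grips with 20 to 120 N. Pads are 22 mm wide; open, the fingers measure 114 mm over their backs; the gripper's body (76 mm by 85 mm) begins 54 mm behind the grasp point. The pads swing forward as they close: fully open they stand 13 mm farther back than shut.
Start: joints at [-1.503, 0.313, 1.498, -0, 1.331, -0.223], TCP at [150.514, -502.968, 206.094] pointing down, gripper open.
Joint ranges: [-2.94, 2.94], [-0.97, 2.17], [0.19, 2.56], [-1.23, 4.37], [0.02, 3.11], [-2.88, 2.88]. Speed limits (rad/s): [2.39, 2.39, 3.01, 3.14, 3.14, 3.14].

## Interface

Orientations are given as a unit quaternion [w, x, y, z].
In Python, from rig import ctrl gives the robot as it stands.
- The arm moves only by the tool send_rows, never from a script. Its argument "targets" is a list of rows, each an object with "offset": the shift along the world's x, y, z in cm, a list of three; "spin": the turn about the world's z in rad. A call has 1 to 8 rows; each row is the pose to reach, as a shift and turn from the pose commanded when the call began; what a row does not reach only later rows make up. A row lasts 1/12 s, in which the tool goes at most 41.7 mm and 7.16 degrees, less where a joint would pass 70% of its speed; a pose out of reach is approached as far as the arm can. A call with a gripper value outside its range is refused whole. "grip" is the opening, from 0 (shut) to 1 (fully open), set as the call begins (left out, the last holds). The fingers move at their own pace and stop on an object; "squeeze" is the grip in N (left out, the last holds). Time passes only in rows, so rows that repeat a pose let the fingers close. It gives the time, the measured TCP pose, the force, the opening and the grip force at its end, in the units of the state.
- ctrl.sense(): the state, without advancing time (a new reading comes with each control period).
- ctrl.capture(name): name is "scene" or "top"; returns (picture, depth): 384x512x3 uint8, red, green, blue; 384x512 float32, mm along the optical axis (not along the pixel's ray), 0 where there is no reading.
- ctrl.calibration(name): a dict with "fx", "fy", "cx", "cy" (pixels), "view" (4x4, takes a point from world to camera coordinates). Camera axes: x right, y down, z forward; pixel columns grow to the right and rows downward; lengths in mm; the calibration is good to about 2 mm. A picture is of the moment at which its call begins. calibration takes no time and is no camera call.
- ctrl.finish_job(): hands the job in; it is judged then, once.
Trained networks look in the newest picture that a camera, given by its name, has taken for a name from the list of things; names that differ only in an ending like _2 or _b are one class to them, and where a whole thing is asked for, a point or a joint stands for the part that bears it (a point fixed in the world has none). Each returns a list of dicts, best first, with "conf" (0 to 1); they miss things now and then, are a little off and sometimes report something else, mostly with a low value. They report only what shows in the picture. A call takes as long as a camera call. They do not tell look-alikes from the thing itself.
- ctrl.search_frame(camera, query): "box" ([left, top, right, bottom] in pixels, round what is visible of it).
- ctrl.place_of(camera, query): "uv" ([column, row] in pixels: a listed point, or the origin of a listed thing).
The state is a dict: "time_s": time; "joints": joint angles; "dq": joint speeds; "tau": joint torques, N m; "eef_pos": TCP position; "ee_rot": TCP orientation; "force": force on the tool from outside, world axes, zero at the start; "wrist_torque": the same for the moment, N m; "grip_width": opening from 0.0 (shut) to 1.0 (fully open); "grip_force": force on a finger pad.
Only numpy, scipy, OpenCV 4.12 (cv2) and the standard library are available. Lean on these libraries where they do the work, as an engineer would, in place of code of your own. Each camera call takes 0.05 s, during which the arm holds its last target. There are 200 camera calls.

## Working session

There is one attempt and no reset: what is moved stays moved. The work goes in short steps, Python scripts to look and compute and a tool call to move; the robot and the scene stay as the last step left them, time stands still between calls to the robot, and variables do not carry over. Pictures are saved under pics/ and viewed, at most 15 in all, crops included, and the job is handed in when it is done.

Besides the shell and the picture viewer there is one more tool, called after "Call:" by a JSON object that holds its "api" and its "payload", one argument or row to a line. send_rows: Moves the arm, as the interface text tells. Its arguments: {"type":"object","properties":{"targets":{"type":"array"},"grip":{"type":"number"},"squeeze":{"type":"number"}},"required":["targets"]}

```bash
ls; mkdir -p pics; cat > h.py <<'E'
import numpy as np, cv2
from rig import ctrl
def cap(n,f=None):
    p,d=ctrl.capture(n)
    if f: cv2.imwrite('pics/'+f,cv2.cvtColor(p,cv2.COLOR_RGB2BGR))
    return p,d
def toworld(n,u,v,z=None,d=None):
    c=ctrl.calibration(n); V=np.array(c['view']); R=V[:3,:3]; t=V[:3,3]
    r=np.array([(u-c['cx'])/c['fx'],(v-c['cy'])/c['fy'],1.])
    o=-R.T@t; w=R.T@r
    s=d if d is not None else (z-o[2])/w[2]
    return o+s*w
def cloud(n,d):
    c=ctrl.calibration(n); V=np.array(c['view'])
    v,u=np.mgrid[:d.shape[0],:d.shape[1]]
    P=np.stack([(u-c['cx'])/c['fx']*d,(v-c['cy'])/c['fy']*d,d],-1)-V[:3,3]
    W=P@V[:3,:3]; W[d==0]=np.nan
    return W
E
python3 - <<'E'
from h import *
for n in('scene','top'):
    p,d=cap(n,n+'0.png'); np.save(n+'0.npy',d)
    c=ctrl.calibration(n);V=np.array(c['view']);print(n,c['fx'],(-V[:3,:3].T@V[:3,3]).round(),V[2,:3].round(2))
print(ctrl.sense())
E
```

```text
pics
scene 391.95343370697253 [1303. -676.  877.] [-0.61  0.53 -0.59]
top 499.3694088632492 [ 279.   11. 1469.] [ 0.17  0.   -0.99]
{'time_s': 0.1, 'joints': array([-1.50339285e+00,  3.13367185e-01,  1.49833848e+00,  5.03852378e-06,
        1.33097883e+00, -2.23421168e-01]), 'dq': array([-0.00237908,  0.00021352, -0.00281632, -0.00100552,  0.0008406 ,
        0.00156898]), 'tau': array([ 4.43584897e-03, -4.12898648e+01, -2.60141337e+01, -6.80421044e-05,
        3.00045765e-03, -1.29939153e-05]), 'eef_pos': array([ 150.50197181, -502.71140458,  205.61457861]), 'ee_rot': array([-5.44065652e-04,  9.89446184e-01,  1.44899799e-01,  4.49825356e-05]), 'force': array([-0.95309891,  1.03941638, -0.60935222]), 'wrist_torque': array([ 0.0145878 , -0.00288401,  0.03465796]), 'grip_force': 0.0, 'grip_width': 0.9983189191517738}
```

View pics/top0.png

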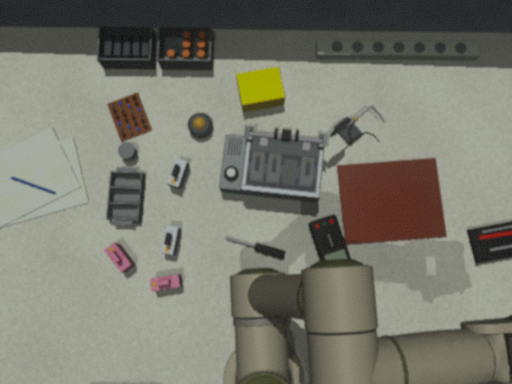

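View pics/scene0.png

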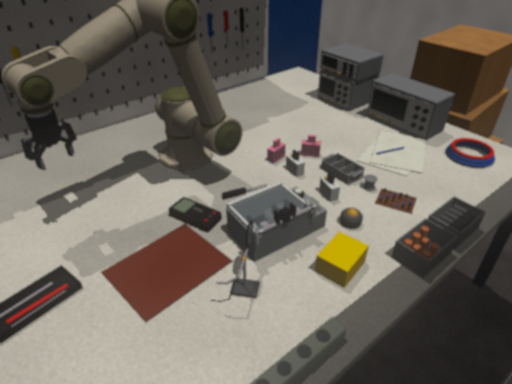

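The top view shows the rack around (280,162), with the hinge up (+x) and the button at (232,172). The mat is at (391,200) and the carrier at (126,198). Two silver modules stand at (178,172) and (171,240). Two pink look-alikes at (119,257) and (166,283) don't count. Next I'll run the networks and view an enlarged crop.

```bash
cat > m.py <<'E'
from h import *
H=dict(door_grip=138,door_mid=109,hinge=111,tab_left=138,slot1=6,start_top=94,rack=0,carrier=0,bay1=4,mat=0,done1_grip=88,fresh1_grip=82,magnifier=0,solder_reel=0,tip_cleaner=0,meter=0,driver=0)
p,d=cap('top')
for q,z in H.items():
    for r in ctrl.place_of('top',q)[:5]:
        if r['conf']>.25: print(q,np.round(r['uv'],1),round(r['conf'],2),toworld('top',*r['uv'],z=z).round(1))
E
python3 m.py; python3 - <<'E'
import cv2
i=cv2.imread('pics/top0.png')[100:300,90:340]
cv2.imwrite('pics/crop0.png',cv2.resize(i,(750,600),interpolation=cv2.INTER_CUBIC))
E
```

```text
door_grip [287.  132.7] 0.81 [672.7 -57.9 138. ]
door_mid [283.5 163. ] 0.95 [593.6 -49.9 109. ]
tab_left [273.8 132.9] 0.47 [671.7 -21.4 138. ]
start_top [232.2 171. ] 0.57 [572.3  93.7  94. ]
carrier [126.7 196.9] 0.9 [509.6 411.9   0. ]
carrier [282.2 161.7] 0.66 [622.8 -50.8   0. ]
carrier [169.4 239.1] 0.36 [385.7 279.3   0. ]
bay1 [126.4 214.1] 0.97 [457.6 408.7   4. ]
mat [389.6 203.7] 0.83 [ 498.8 -370.7    0. ]
magnifier [348.7 129.9] 0.68 [ 724.7 -253.1    0. ]
magnifier [201.7 124.3] 0.47 [736.9 195.6   0. ]
magnifier [231.3 172.6] 0.26 [587.4 101.9   0. ]
solder_reel [129.3 154.8] 0.83 [638.5 411.4   0. ]
tip_cleaner [200.5 126.9] 0.59 [728.6 199.    0. ]
meter [329.  244.5] 0.91 [ 375.7 -189.3    0. ]
meter [278.7 131.5] 0.31 [717.  -39.7   0. ]
driver [254.7 245.1] 0.71 [371.2  28.5   0. ]
```

View pics/crop0.png

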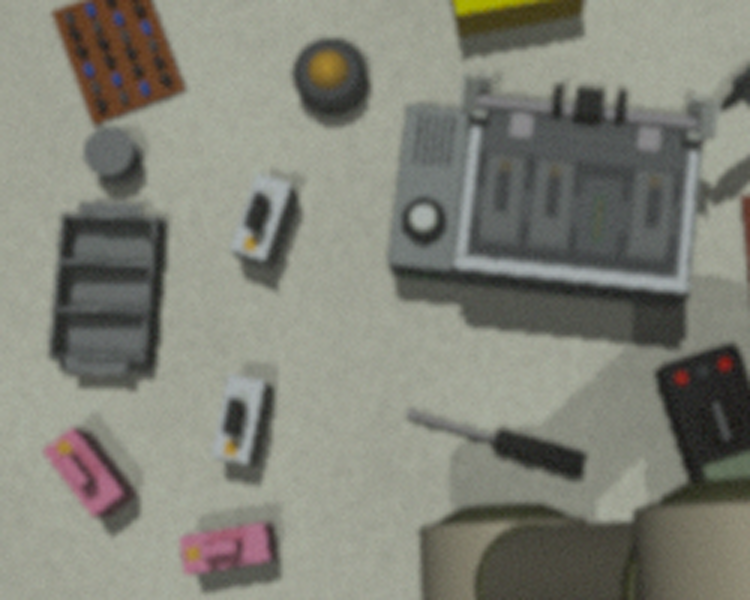

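The crop confirms three finished modules in slots 1, 2 and 4, with slot 3 empty. Two silver fresh modules stand upright at crop (265,220) and (242,420). Next I'll refine poses from depth.

```bash
cat >> h.py <<'E'
def rect(W,lo,hi,box):
    x0,x1,y0,y1=box
    m=(W[...,2]>lo)&(W[...,2]<hi)&(W[...,0]>x0)&(W[...,0]<x1)&(W[...,1]>y0)&(W[...,1]<y1)
    P=W[m]
    if len(P)<15: return len(P)
    n,l,ct=cv2.connectedComponentsWithStats(m.astype(np.uint8))[:3][0:3]
    k=1+np.argmax(ct[1:,4]); P=W[(l==k)]
    (c,s,a)=cv2.minAreaRect(P[:,:2].astype(np.float32))
    b=cv2.boxPoints((c,s,a)); e=[b[1]-b[0],b[2]-b[1]]; L=max(e,key=np.linalg.norm)
    ang=np.arctan2(L[1],L[0])
    ang=(ang+np.pi/2)%np.pi-np.pi/2
    return len(P),np.round(c,1),np.round(s,1),'long-axis ang',round(float(ang),3),'mean',P.mean(0).round(1)
E
python3 - <<'E'
from h import *
d=np.load('top0.npy'); W=cloud('top',d)
i=cv2.imread('pics/top0.png')
print('freshA',rect(W,50,70,(500,640,220,340)))
print('freshB',rect(W,50,70,(320,480,220,340)))
print('carrier',rect(W,30,55,(400,620,340,490)))
print('ctrl',rect(W,60,85,(500,720,50,140)))
print('rackouter',rect(W,85,125,(480,720,-180,70)))
print('tabs',rect(W,125,165,(620,720,-110,0)))
print('mat',rect(W,-20,20,(300,650,-560,-200)))
for uv in [(178,165),(171,240),(287,133),(283,163),(232,172),(273,132),(126,198),(248,192),(319,197),(200,125)]:
    print(uv,W[uv[1],uv[0]].round(1))
# mat by colour
hsv=cv2.cvtColor(i,cv2.COLOR_BGR2HSV); m=((hsv[...,0]<8)|(hsv[...,0]>172))&(hsv[...,1]>110)&(hsv[...,2]<140); m[:,:330]=0;m[:150]=0;m[:,450:]=0
n,l,s,c=cv2.connectedComponentsWithStats(m.astype(np.uint8)); k=1+np.argmax(s[1:,4])
P=np.array([toworld('top',u,v,z=3)[:2] for v,u in np.argwhere(l==k)],np.float32); r=cv2.minAreaRect(P);print('mat',r, cv2.boxPoints(r).round())
E
```

```text
freshA (280, array([575. , 256.4]), array([38.1, 81.1]), 'long-axis ang', -0.297, 'mean', array([571.9, 254.8,  59. ]))
freshB (304, array([380.3, 270.2]), array([37.5, 79.7]), 'long-axis ang', -0.162, 'mean', array([379.3, 268.2,  58.9]))
carrier (596, array([507.3, 408.2]), array([ 96.6, 167.6]), 'long-axis ang', -0.027, 'mean', array([507.2, 409.8,  38.4]))
ctrl (1071, array([602.4,  86.3]), array([ 80.9, 162.4]), 'long-axis ang', -0.071, 'mean', array([603. ,  94.5,  71.8]))
rackouter (4580, array([594. , -48.2]), array([222.5, 178.3]), 'long-axis ang', 1.469, 'mean', array([587.5, -47.2, 110.4]))
tabs (106, array([665.5, -54.8]), array([25.7, 25.7]), 'long-axis ang', -0.092, 'mean', array([663.9, -54.6, 146.5]))
mat (13299, array([ 475., -380.]), array([359.9, 349.9]), 'long-axis ang', 1.571, 'mean', array([ 478.9, -389.2,    1.3]))
(178, 165) [588.5 247.4  90.4]
(171, 240) [379.  264.1  57.9]
(287, 133) [668.7 -57.3 148.9]
(283, 163) [593.  -48.4 111.8]
(232, 172) [568.9  94.   96.2]
(273, 132) [716.3 -22.4  -3.8]
(126, 198) [505.8 412.9   3.1]
(248, 192) [519.7  49.3  53.8]
(319, 197) [ 500.2 -149.3  100.1]
(200, 125) [718.1 193.9  53.2]Traceback (most recent call last):
  File "<stdin>", line 16, in <module>
  File "h.py", line 8, in toworld
    c=ctrl.calibration(n); V=np.array(c['view']); R=V[:3,:3]; t=V[:3,3]
ValueError: time passes only in moves, steps and waits
```

Call:
{"api": "send_rows", "payload": {
  "targets": [
    {"offset": [2.4, 2.1, 0.5], "spin": -0.05},
    {"offset": [4.8, 4.2, 1], "spin": -0.1},
    {"offset": [7.2, 6.3, 1.5], "spin": -0.15},
    {"offset": [9.6, 8.4, 2], "spin": -0.2},
    {"offset": [12, 10.5, 2.5], "spin": -0.25},
    {"offset": [14.4, 12.6, 3], "spin": -0.3},
    {"offset": [16.8, 14.7, 3], "spin": -0.35},
    {"offset": [19.2, 16.8, 3], "spin": -0.393}
  ],
  "grip": 1,
  "squeeze": 35
}}

```text
time_s: 1.67
eef_pos: [343.6, -333.9, 236.5]
ee_rot: [0.0, 0.999, -0.052, 0.0]
force: [-0.3, -0.3, -0.3]
grip_width: 1.001
grip_force: 0.0
```

```bash
sed -i 's/^from rig import ctrl/from rig import ctrl as _c\nfrom rig import ctrl\nCAL={n:ctrl.calibration(n) for n in ("scene","top")}/; s/ctrl.calibration(n); V/CAL[n]; V/' h.py; cat h.py | head -20; python3 - <<'E'
from h import *
s=ctrl.sense();print({k:np.round(s[k],3) for k in('time_s','joints','eef_pos','ee_rot')})
E
```

```text
import numpy as np, cv2
from rig import ctrl as _c
from rig import ctrl
CAL={n:ctrl.calibration(n) for n in ("scene","top")}
def cap(n,f=None):
    p,d=ctrl.capture(n)
    if f: cv2.imwrite('pics/'+f,cv2.cvtColor(p,cv2.COLOR_RGB2BGR))
    return p,d
def toworld(n,u,v,z=None,d=None):
    c=CAL[n]; V=np.array(c['view']); R=V[:3,:3]; t=V[:3,3]
    r=np.array([(u-c['cx'])/c['fx'],(v-c['cy'])/c['fy'],1.])
    o=-R.T@t; w=R.T@r
    s=d if d is not None else (z-o[2])/w[2]
    return o+s*w
def cloud(n,d):
    c=CAL[n]; V=np.array(c['view'])
    v,u=np.mgrid[:d.shape[0],:d.shape[1]]
    P=np.stack([(u-c['cx'])/c['fx']*d,(v-c['cy'])/c['fy']*d,d],-1)-V[:3,3]
    W=P@V[:3,:3]; W[d==0]=np.nan
    return W
{'time_s': np.float64(1.667), 'joints': array([-1.016,  0.188,  1.578,  0.   ,  1.374,  0.659]), 'eef_pos': array([ 343.563, -333.862,  236.515]), 'ee_rot': array([ 0.   ,  0.999, -0.052,  0.   ])}
```

Call:
{"api": "send_rows", "payload": {
  "targets": [
    {"offset": [2, 1.8, 0]},
    {"offset": [4, 3.5, 0]},
    {"offset": [6, 5.3, 0]},
    {"offset": [8, 7, 0]},
    {"offset": [10, 8.7, 0]},
    {"offset": [12, 10.4, 0]},
    {"offset": [14, 12.2, 0]},
    {"offset": [16.3, 13.9, 0]}
  ]
}}

```text
invalid input
```

Call:
{"api": "send_rows", "payload": {
  "targets": [
    {"offset": [2.2, 1.9, 0]},
    {"offset": [4.4, 3.8, 0]},
    {"offset": [6.6, 5.7, 0]},
    {"offset": [8.8, 7.6, -0.5]},
    {"offset": [11, 9.5, -1]},
    {"offset": [13.2, 11.4, -2]},
    {"offset": [16.3, 13.9, -3]},
    {"offset": [16.3, 13.9, -4]}
  ]
}}

```text
invalid input
```

```bash
python3 - <<'E'
from h import *
p,d=cap('top','t1.png'); W=cloud('top',d)
i=cv2.imread('pics/t1.png')[90:210,210:410]
a=cv2.resize(i,(800,480),interpolation=cv2.INTER_CUBIC); cv2.imwrite('pics/c1.png',a)
for q,z in (('door_grip',138),('tab_left',138),('mat',0),('fresh1_grip',82),('done1_grip',88)):
    for r in ctrl.place_of('top',q)[:4]:
        if r['conf']>.2: print(q,np.round(r['uv'],1),round(r['conf'],2),toworld('top',*r['uv'],z=z).round(1))
print('rackouter',rect(W,85,125,(480,640,-180,70)))
hsv=cv2.cvtColor(cv2.imread('pics/t1.png'),cv2.COLOR_BGR2HSV); m=((hsv[...,0]<8)|(hsv[...,0]>172))&(hsv[...,1]>110)&(hsv[...,2]<140); m[:,:330]=0;m[:150]=0;m[:,450:]=0
n,l,s,c=cv2.connectedComponentsWithStats(m.astype(np.uint8)); k=1+np.argmax(s[1:,4])
P=np.array([toworld('top',u,v,z=3)[:2] for v,u in np.argwhere(l==k)],np.float32); r=cv2.minAreaRect(P);print('mat',r, cv2.boxPoints(r).round())
E
```

```text
door_grip [285.3 134.5] 0.85 [667.5 -53.2 138. ]
tab_left [272.5 131.5] 0.62 [675.7 -17.8 138. ]
mat [394. 199.] 0.96 [ 513.1 -384.3    0. ]
rackouter (3733, array([577.2, -46.4]), array([222.8, 144.5]), 'long-axis ang', 1.483, 'mean', array([572. , -48.7, 110. ]))
mat ((508.30145263671875, -372.68829345703125), (231.98159790039062, 293.2044677734375), 4.9686279296875) [[ 380. -237.]
 [ 405. -529.]
 [ 637. -509.]
 [ 611. -217.]]
```

View pics/t1.png

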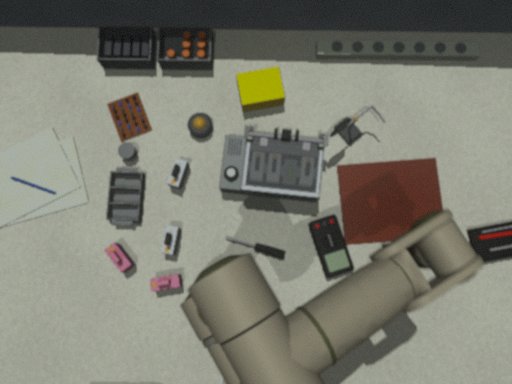

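The picture shows the arm unmoved, because every row needs a "spin" value. The mat's centre is near (391,200) px, about (508,-376) mm.

Call:
{"api": "send_rows", "payload": {
  "targets": [
    {"offset": [2, 1.8, 0], "spin": 0},
    {"offset": [4, 3.5, 0], "spin": 0},
    {"offset": [6, 5.3, 0], "spin": 0},
    {"offset": [8, 7, 0], "spin": 0},
    {"offset": [10, 8.7, 0], "spin": 0},
    {"offset": [12, 10.4, 0], "spin": 0},
    {"offset": [14, 12.2, 0], "spin": 0},
    {"offset": [16.3, 13.9, 0], "spin": 0}
  ]
}}

```text
time_s: 2.63
eef_pos: [505.8, -196.2, 236.1]
ee_rot: [0.0, 0.999, -0.052, -0.0]
force: [0.1, -0.0, 0.5]
grip_width: 1.0
grip_force: 0.0
```

Call:
{"api": "send_rows", "payload": {
  "targets": [
    {"offset": [2.2, 1.9, 0], "spin": 0},
    {"offset": [4.4, 3.8, 0], "spin": 0},
    {"offset": [6.6, 5.7, 0], "spin": 0},
    {"offset": [8.8, 7.6, -0.5], "spin": 0},
    {"offset": [11, 9.5, -1], "spin": 0},
    {"offset": [13.7, 11.6, -2], "spin": 0},
    {"offset": [16.3, 13.9, -3], "spin": 0},
    {"offset": [16.3, 13.9, -4], "spin": 0}
  ]
}}

```text
time_s: 3.3
eef_pos: [671.0, -54.5, 193.9]
ee_rot: [-0.001, 0.999, -0.05, -0.0]
force: [-0.7, 0.9, -1.4]
grip_width: 1.001
grip_force: 0.0
```

```bash
python3 - <<'E'
from h import *
p,d=cap('scene','s2.png')
for q in('door_grip','tab_left'):print(q,ctrl.place_of('scene',q)[:2])
c=CAL['scene'];V=np.array(c['view']);
for P in [(670,-56,138),(672,-23,138),(666,-89,138)]:
    x=V[:3,:3]@P+V[:3,3]; print((x[0]/x[2]*c['fx']+c['cx']).round(1),(x[1]/x[2]*c['fy']+c['cy']).round(1))
i=cv2.imread('pics/s2.png')[140:290,190:390]
cv2.imwrite('pics/c2.png',cv2.resize(i,(800,600),interpolation=cv2.INTER_CUBIC))
E
```

```text
door_grip [{'uv': [283.2, 212.3], 'conf': 0.86}]
tab_left [{'uv': [293.1, 204.7], 'conf': 0.55}]
284.0 213.1
292.6 208.8
274.7 217.1
```

View pics/c2.png

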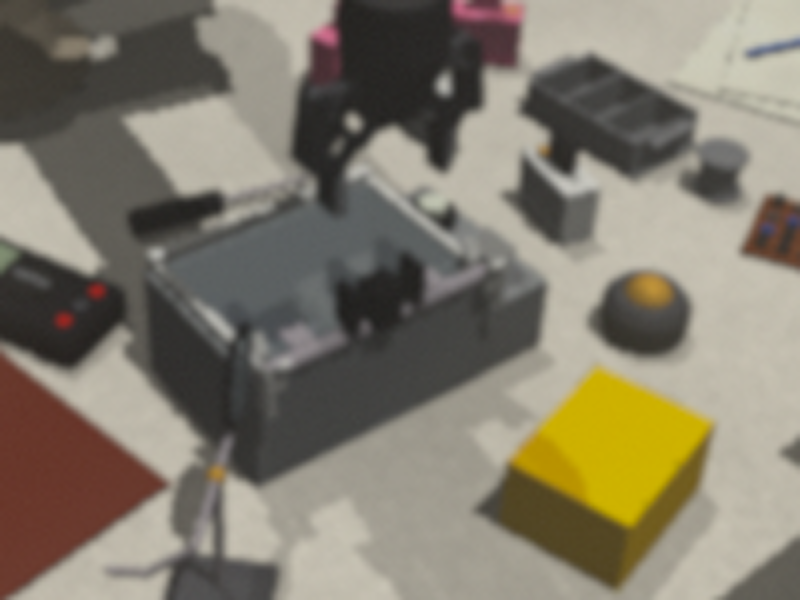

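The gripper sits above the tabs at crop (380,290), and the projected points agree with the networks. The magnifier lens, at crop (240,370), is near the rack's rear -y corner, so I'll measure its clearance.

```bash
python3 - <<'E'
from h import *
d=np.load('top0.npy'); W=cloud('top',d)
m=(W[...,1]<-120)&(W[...,1]>-330)&(W[...,0]>600)&(W[...,2]>60)&(W[...,0]<850)
for z0 in range(60,200,20):
    P=W[m&(W[...,2]>=z0)&(W[...,2]<z0+20)]
    if len(P): print(z0,len(P),P.min(0).round(),P.max(0).round(),P.mean(0).round())
d=ctrl.capture('scene')[1]; W=cloud('scene',d)
m=(W[...,1]<-130)&(W[...,1]>-330)&(W[...,0]>600)&(W[...,2]>100)&(W[...,0]<850)
for z0 in range(100,220,20):
    P=W[m&(W[...,2]>=z0)&(W[...,2]<z0+20)]
    if len(P): print(z0,len(P),P.min(0).round(),P.max(0).round(),P.mean(0).round())
E
```

```text
60 12 [ 646. -253.   60.] [ 721. -149.   79.] [ 690. -210.   70.]
80 20 [ 606. -330.   80.] [ 743. -147.  100.] [ 690. -239.   94.]
100 360 [ 600. -325.  100.] [ 760. -121.  120.] [ 647. -159.  111.]
120 185 [ 636. -301.  120.] [ 756. -142.  140.] [ 684. -199.  128.]
140 34 [ 641. -229.  140.] [ 702. -170.  160.] [ 676. -196.  149.]
160 34 [ 661. -226.  160.] [ 702. -173.  180.] [ 676. -195.  171.]
180 38 [ 669. -222.  180.] [ 700. -181.  195.] [ 683. -201.  187.]
100 169 [ 600. -329.  100.] [ 764. -130.  120.] [ 678. -197.  111.]
120 145 [ 642. -298.  120.] [ 764. -135.  140.] [ 705. -217.  126.]
140 40 [ 666. -229.  140.] [ 712. -169.  160.] [ 695. -205.  150.]
160 46 [ 674. -228.  160.] [ 711. -179.  179.] [ 697. -209.  170.]
180 37 [ 675. -221.  180.] [ 708. -183.  193.] [ 693. -205.  187.]
```

Call:
{"api": "send_rows", "payload": {
  "targets": [
    {"offset": [0, -0.2, -3], "spin": 0},
    {"offset": [0, -0.2, -6], "spin": 0},
    {"offset": [0, -0.2, -7.1], "spin": 0},
    {"offset": [0, -0.2, -7.1], "spin": 0}
  ]
}}

```text
time_s: 3.83
eef_pos: [667.1, -59.9, 123.3]
ee_rot: [-0.0, 0.999, -0.052, -0.002]
force: [-0.8, -0.4, 1.1]
grip_width: 1.0
grip_force: 0.0
```

Call:
{"api": "send_rows", "payload": {
  "targets": [
    {"offset": [0.1, 0.2, 0], "spin": 0},
    {"offset": [0.1, 0.2, 0], "spin": 0}
  ]
}}

```text
time_s: 4.0
eef_pos: [670.5, -57.3, 127.7]
ee_rot: [0.0, 0.999, -0.051, 0.002]
force: [0.0, 0.2, -0.4]
grip_width: 1.002
grip_force: 0.0
```

Call:
{"api": "send_rows", "payload": {
  "targets": [
    {"offset": [0, 0, 0], "spin": 0},
    {"offset": [0, 0, 0], "spin": 0},
    {"offset": [0, 0, 0], "spin": 0},
    {"offset": [0, 0, 0], "spin": 0},
    {"offset": [0, 0, 0], "spin": 0},
    {"offset": [0, 0, 0], "spin": 0},
    {"offset": [0, 0, 0], "spin": 0},
    {"offset": [0, 0, 0], "spin": 0}
  ],
  "grip": 0,
  "squeeze": 38
}}

```text
time_s: 4.67
eef_pos: [671.7, -60.3, 130.2]
ee_rot: [0.003, 0.999, -0.052, 0.005]
force: [-1.0, -11.1, 18.9]
grip_width: 0.002
grip_force: 9.4
```

```bash
python3 - <<'E'
from h import *
p,d=cap('scene','s3.png')
print(ctrl.sense()['eef_pos'])
i=cv2.imread('pics/s3.png')[160:265,220:360]
cv2.imwrite('pics/c3.png',cv2.resize(i,(800,600),interpolation=cv2.INTER_CUBIC))
E
```

```text
[671.68338869 -60.32893762 130.1702552 ]
```

View pics/c3.png

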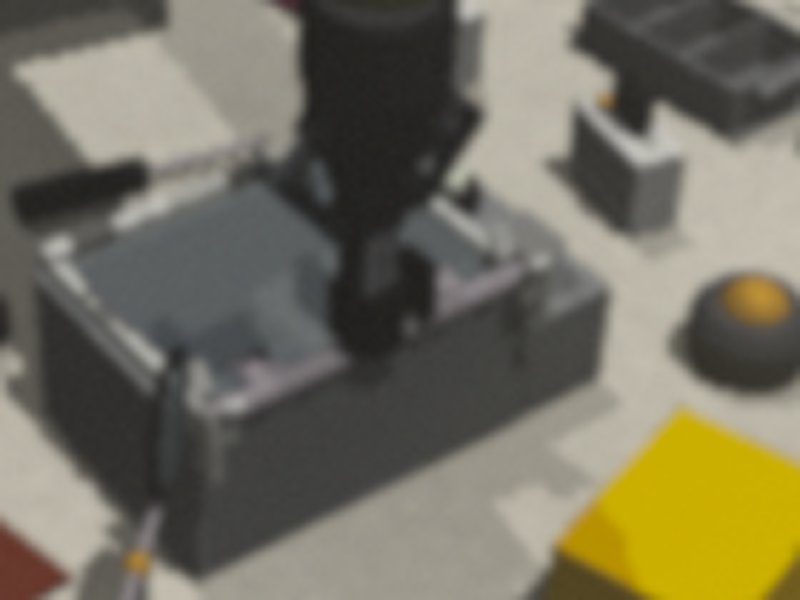

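The closed fingers, at crop (375,290), did not take the tabs. The left tab at (415,275) still stands at rest. I'll get depth on the tabs.

```bash
python3 - <<'E'
from h import *
d=ctrl.capture('scene')[1]; W=cloud('scene',d)
for v in range(200,226,2):
    print(v,' '.join('%d,%d,%d'%tuple(W[v,u].round()) if np.isfinite(W[v,u,0]) else '-' for u in range(274,302,3)))
W=cloud('top',np.load('top0.npy')); print()
for v in range(122,144,2):
    print(v,' '.join('%d,%d,%d'%tuple(W[v,u].round()) if np.isfinite(W[v,u,0]) else '-' for u in range(270,304,3)))
E
```

```text
200 577,-12,109 681,-96,213 682,-86,209 681,-73,202 684,-64,199 681,-49,190 615,30,111 622,37,112 628,44,111 636,49,114
202 585,-19,109 593,-14,111 668,-72,187 680,-71,193 683,-63,191 680,-48,182 663,-19,156 630,29,112 635,38,111 641,45,111
204 594,-27,110 598,-18,109 668,-71,178 679,-70,185 683,-63,184 678,-45,171 669,-24,155 634,26,108 643,30,111 648,38,110
206 602,-34,111 607,-26,110 666,-69,169 678,-69,176 683,-62,176 680,-46,166 672,-27,151 681,-23,154 650,23,111 655,32,110
208 608,-40,110 613,-31,109 659,-63,154 677,-68,167 684,-63,170 673,-39,150 673,-27,144 683,-25,149 661,12,116 665,21,113
210 616,-46,110 621,-39,110 668,-70,156 674,-64,156 682,-61,160 679,-45,150 674,-27,137 684,-25,142 666,7,114 677,8,120
212 623,-53,110 630,-47,112 670,-73,151 680,-70,156 679,-57,148 685,-50,148 672,-24,126 685,-25,135 677,-4,119 682,4,117
214 630,-59,110 637,-53,111 671,-73,145 681,-70,149 681,-58,143 682,-47,137 673,-25,120 685,-25,128 679,-6,113 681,6,108
216 637,-65,111 642,-57,109 670,-72,136 679,-68,139 683,-60,137 682,-47,130 675,-27,114 680,-19,113 678,-3,103 677,10,95
218 643,-71
[... 1306 characters left out ...]
160 708,-41,2 665,-44,152 667,-52,145 666,-60,149 710,-77,-3 710,-86,-1 664,-84,156 711,-105,-4 712,-114,-6
136 669,-11,115 668,-20,119 658,-27,154 669,-37,117 660,-44,148 660,-52,148 660,-60,151 670,-70,114 671,-79,113 660,-85,151 703,-104,3 703,-114,1
138 664,-12,113 665,-20,111 658,-28,137 666,-37,109 656,-44,142 655,-52,148 654,-60,150 663,-70,119 665,-79,112 653,-84,155 664,-95,116 664,-104,117
140 660,-12,105 659,-20,111 660,-29,107 660,-37,107 655,-45,127 653,-53,132 654,-61,132 660,-71,111 658,-79,118 651,-85,142 658,-95,119 658,-104,117
142 654,-12,109 654,-20,107 653,-28,112 656,-37,102 655,-46,106 655,-54,106 652,-62,117 655,-71,108 654,-79,110 656,-88,105 654,-96,113 653,-104,114
```

Call:
{"api": "send_rows", "payload": {
  "targets": [
    {"offset": [0, 0, 0], "spin": 0},
    {"offset": [0, 0, 0], "spin": 0},
    {"offset": [0, 0, 0], "spin": 0},
    {"offset": [0, 0, 0], "spin": 0}
  ]
}}

```text
time_s: 5.1
eef_pos: [671.7, -60.3, 130.2]
ee_rot: [0.003, 0.999, -0.052, 0.005]
force: [-1.1, -9.9, 18.4]
grip_width: -0.0
grip_force: 9.3
```

Call:
{"api": "send_rows", "payload": {
  "targets": [
    {"offset": [0, 0, 4], "spin": 0},
    {"offset": [0, 0, 4], "spin": 0},
    {"offset": [0, 0, 4], "spin": 0}
  ],
  "grip": 1
}}

```text
time_s: 5.35
eef_pos: [670.5, -57.2, 167.9]
ee_rot: [0.0, 0.999, -0.051, 0.003]
force: [-0.4, -0.2, -0.9]
grip_width: 0.423
grip_force: 0.0
```

Call:
{"api": "send_rows", "payload": {
  "targets": [
    {"offset": [0, 0, 2], "spin": 0},
    {"offset": [0, 0, 2], "spin": 0},
    {"offset": [0, 0, 2], "spin": 0},
    {"offset": [0, 0, 2], "spin": 0}
  ]
}}

```text
time_s: 5.68
eef_pos: [669.2, -56.8, 183.8]
ee_rot: [-0.0, 0.999, -0.051, -0.001]
force: [0.1, -0.6, 0.6]
grip_width: 0.976
grip_force: 0.0
```

```bash
python3 - <<'E'
from h import *
p,d=cap('scene','s4.png')
W=cloud('scene',d)
for v in range(196,224,2):
    print(v,' '.join('%d,%d,%d'%tuple(W[v,u].round()) if np.isfinite(W[v,u,0]) else '-' for u in range(268,304,3)))
i=cv2.imread('pics/s4.png')[140:245,220:360]
cv2.imwrite('pics/c4.png',cv2.resize(i,(800,600),interpolation=cv2.INTER_CUBIC))
E
```

```text
196 550,-14,110 555,-6,109 676,-103,228 568,9,109 578,12,114 582,22,111 587,31,110 595,37,111 599,46,109 607,52,111 616,56,115 592,96,81
198 557,-20,109 565,-15,111 573,-8,112 579,-1,112 580,11,107 588,17,109 595,24,110 - 610,36,113 615,44,112 623,49,114 629,57,114
200 565,-27,109 573,-21,111 578,-13,110 585,-7,111 590,2,110 598,7,112 605,14,112 609,23,111 616,30,111 621,38,110 628,44,111 634,52,111
202 575,-35,111 577,-24,107 585,-19,110 595,-16,114 600,-7,112 604,2,110 611,8,111 617,16,111 662,-18,155 629,31,110 636,36,112 638,48,108
204 583,-43,112 588,-35,111 595,-28,111 601,-21,112 605,-12,110 612,-5,110 618,2,111 624,9,110 671,-25,157 636,24,110 641,32,109 647,39,110
206 588,-47,110 598,-43,113 604,-36,114 607,-26,110 617,-22,114 620,-13,111 660,-39,150 633,0,113 673,-28,152 682,-24,155 650,23,112 657,30,112
208 595,-53,109 604,-48,112 610,-42,112 615,-33,111 621,-26,111 662,-53,150 668,-46,151 674,-40,151 673,-26,143 685,-27,152 661,12,116 663,23,112
210 605,-61,111 610,-53,110 616,-47,111 660,-76,154 659,-62,146 667,-57,148 676,-54,153 680,-46,151 672,-26,135 686,-27,144 665,
[... 177 characters left out ...]
 625,-66,111 655,-82,139 670,-84,150 679,-80,153 674,-64,142 683,-60,145 682,-47,137 672,-24,118 683,-23,125 683,-9,118 683,4,110
216 626,-80,111 631,-72,110 655,-81,130 672,-86,144 678,-79,145 676,-65,135 680,-57,134 684,-48,131 675,-27,114 680,-19,113 678,-4,104 678,10,96
218 635,-88,114 640,-80,113 655,-82,123 670,-83,134 678,-79,137 673,-62,125 681,-57,127 681,-46,121 680,-31,112 676,-14,100 676,-1,93 677,12,86
220 640,-92,111 646,-85,111 651,-78,111 671,-84,128 678,-79,130 676,-65,120 682,-58,120 684,-47,115 675,-26,98 676,-14,92 677,-1,86 679,10,80
222 645,-96,108 653,-91,111 662,-88,116 671,-84,120 680,-80,123 673,-62,109 671,-47,99 674,-37,95 674,-24,88 676,-13,83 678,-2,79 679,11,71
```

View pics/c4.png

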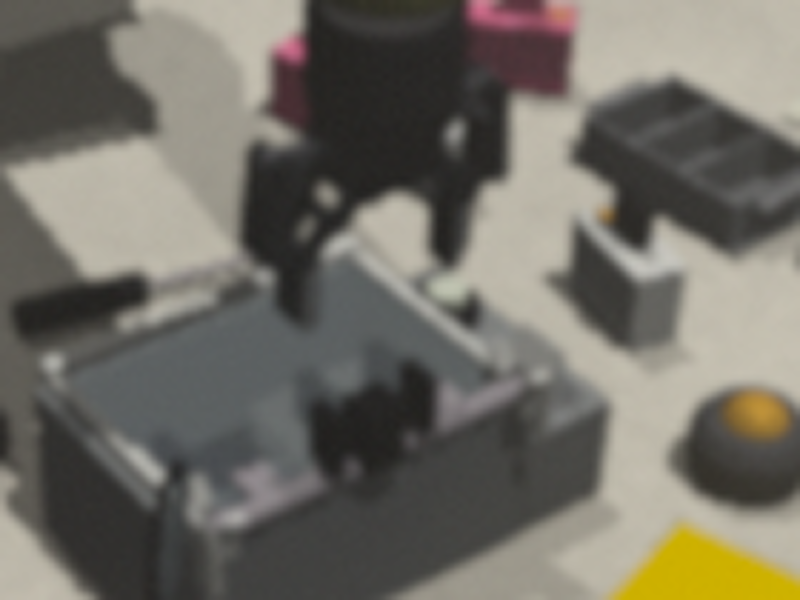

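The tabs look undamaged, at crop (330,440) and (415,395). The fingertips look higher than the TCP reading suggests, so I'll measure them.

```bash
python3 - <<'E'
from h import *
d=ctrl.capture('scene')[1]; W=cloud('scene',d); print(ctrl.sense()['eef_pos'])
for v in range(180,202,2):
    print(v,' '.join('%d,%d,%d'%tuple(W[v,u].round()) if np.isfinite(W[v,u,0]) and W[v,u,2]>140 else '-' for u in range(262,304,3)))
m=(W[...,2]>165)&(abs(W[...,0]-670)<40)&(abs(W[...,1]+57)<80)
P=W[m]; k=np.argsort(P[:,2]); print(P[k[:200:12]].round())
E
```

```text
[669.13417661 -56.84658495 183.76777431]
180 657,-130,283 657,-119,278 677,-126,292 656,-97,267 674,-103,280 678,-96,279 - - - - - 661,-9,231 677,-14,242 685,-10,244
182 657,-130,276 665,-126,279 672,-122,281 670,-110,275 675,-104,274 - - - - - - 662,-10,224 677,-13,234 684,-8,236
184 - 668,-129,276 674,-123,276 674,-113,271 677,-105,269 - - - - - - - 679,-14,229 684,-8,229
186 - - 677,-126,273 672,-111,263 677,-105,262 - - - - - - - - -
188 - - 658,-109,247 671,-110,255 676,-104,255 - - - - - - - - -
190 - - 661,-112,243 672,-111,249 676,-103,248 - - - - - - - - -
192 - - 662,-112,237 670,-109,241 676,-103,242 - - - - - - - - -
194 - - - 669,-108,233 678,-105,237 - - - - - - - - -
196 - - - - 678,-105,230 - - - - - - - - -
198 - - - - - - - - - - - - - -
200 - - - - - - - - - - - - - -
[[ 682.  -13.  223.]
 [ 684.   -8.  229.]
 [ 676.  -16.  231.]
 [ 674. -105.  234.]
 [ 682.  -11.  236.]
 [ 668.  -13.  240.]
 [ 680.  -12.  242.]
 [ 676.  -13.  244.]
 [ 658. -109.  247.]
 [ 675. -107.  249.]
 [ 685.  -15.  253.]
 [ 684.  -13.  255.]
 [ 670.  -13.  258.]
 [ 677.  -12.  261.]
 [ 677.  -12.  264.]
 [ 684.  -11.  267.]
 [ 677. -105.  269.]]
```

```bash
cat > tip.py <<'E'
from h import *
s=ctrl.sense(); e=s['eef_pos']
d=ctrl.capture('scene')[1]; W=cloud('scene',d)
m=(W[...,2]>165)&(abs(W[...,0]-e[0])<40)&(abs(W[...,1]-e[1])<80)
n,l,st,_=cv2.connectedComponentsWithStats(m.astype(np.uint8))
P=W[m]; k=np.argsort(P[:,2]); print(e.round(1),s['grip_width'].round(3) ,P[k[:24:2]].round().tolist())
E
python3 tip.py
```

```text
Traceback (most recent call last):
  File "tip.py", line 6, in <module>
    P=W[m]; k=np.argsort(P[:,2]); print(e.round(1),s['grip_width'].round(3) ,P[k[:24:2]].round().tolist())
                                                   ^^^^^^^^^^^^^^^^^^^^^
AttributeError: 'float' object has no attribute 'round'
```

Call:
{"api": "send_rows", "payload": {
  "targets": [
    {"offset": [0, 0, 0], "spin": 0},
    {"offset": [0, 0, 0], "spin": 0},
    {"offset": [0, 0, 0], "spin": 0},
    {"offset": [0, 0, 0], "spin": 0},
    {"offset": [0, 0, 0], "spin": 0},
    {"offset": [0, 0, 0], "spin": 0}
  ],
  "grip": 0.5
}}

```text
time_s: 6.33
eef_pos: [669.5, -56.9, 185.1]
ee_rot: [-0.0, 0.999, -0.051, 0.0]
force: [0.2, 0.2, 0.1]
grip_width: 0.5
grip_force: 0.0
```

```bash
python3 tip.py
```

```text
Traceback (most recent call last):
  File "tip.py", line 6, in <module>
    P=W[m]; k=np.argsort(P[:,2]); print(e.round(1),s['grip_width'].round(3) ,P[k[:24:2]].round().tolist())
                                                   ^^^^^^^^^^^^^^^^^^^^^
AttributeError: 'float' object has no attribute 'round'
```

Call:
{"api": "send_rows", "payload": {
  "targets": [
    {"offset": [0, 0, 0], "spin": 0},
    {"offset": [0, 0, 0], "spin": 0},
    {"offset": [0, 0, 0], "spin": 0},
    {"offset": [0, 0, 0], "spin": 0},
    {"offset": [0, 0, 0], "spin": 0},
    {"offset": [0, 0, 0], "spin": 0}
  ],
  "grip": 0.1
}}

```text
time_s: 6.88
eef_pos: [669.5, -57.0, 185.1]
ee_rot: [0.0, 0.999, -0.051, -0.0]
force: [0.2, -0.1, 0.2]
grip_width: 0.101
grip_force: 0.0
```

```bash
python3 tip.py
```

```text
Traceback (most recent call last):
  File "tip.py", line 6, in <module>
    P=W[m]; k=np.argsort(P[:,2]); print(e.round(1),s['grip_width'].round(3) ,P[k[:24:2]].round().tolist())
                                                   ^^^^^^^^^^^^^^^^^^^^^
AttributeError: 'float' object has no attribute 'round'
```

Call:
{"api": "send_rows", "payload": {
  "targets": [
    {"offset": [0, 0, 0], "spin": 0},
    {"offset": [0, 0, 0], "spin": 0},
    {"offset": [0, 0, 0], "spin": 0},
    {"offset": [0, 0, 0], "spin": 0},
    {"offset": [0, 0, 0], "spin": 0},
    {"offset": [0, 0, 0], "spin": 0},
    {"offset": [0, 0, 0], "spin": 0},
    {"offset": [0, 0, 0], "spin": 0}
  ],
  "grip": 1.0
}}

```text
time_s: 7.6
eef_pos: [669.5, -57.0, 185.1]
ee_rot: [0.0, 0.999, -0.051, 0.0]
force: [0.0, 0.4, 0.1]
grip_width: 1.003
grip_force: 0.0
```

Fixing that slip and repeating.

```bash
sed -i "s/s\['grip_width'\].round(3)/round(s['grip_width'],3)/" tip.py; python3 tip.py
```

```text
[669.5 -57.  185.1] 1.003 [[678.0, -13.0, 224.0], [670.0, -105.0, 225.0], [664.0, -12.0, 226.0], [682.0, -13.0, 226.0], [677.0, -13.0, 227.0], [674.0, -105.0, 228.0], [669.0, -13.0, 230.0], [674.0, -14.0, 230.0], [678.0, -14.0, 231.0], [675.0, -98.0, 232.0], [677.0, -104.0, 232.0], [668.0, -12.0, 232.0]]
```

Call:
{"api": "send_rows", "payload": {
  "targets": [
    {"offset": [0, 0, 0], "spin": 0},
    {"offset": [0, 0, 0], "spin": 0},
    {"offset": [0, 0, 0], "spin": 0},
    {"offset": [0, 0, 0], "spin": 0},
    {"offset": [0, 0, 0], "spin": 0},
    {"offset": [0, 0, 0], "spin": 0}
  ],
  "grip": 0.5
}}

```text
time_s: 8.15
eef_pos: [669.5, -57.0, 185.1]
ee_rot: [-0.0, 0.999, -0.051, -0.0]
force: [0.1, -0.4, 0.3]
grip_width: 0.5
grip_force: 0.0
```

```bash
python3 tip.py
```

```text
[669.5 -57.  185.1] 0.5 [[667.0, -83.0, 212.0], [661.0, -32.0, 213.0], [680.0, -34.0, 214.0], [672.0, -84.0, 216.0], [680.0, -34.0, 217.0], [659.0, -31.0, 219.0], [665.0, -32.0, 219.0], [676.0, -34.0, 219.0], [674.0, -36.0, 219.0], [677.0, -85.0, 219.0], [678.0, -78.0, 220.0], [684.0, -35.0, 221.0]]
```

Call:
{"api": "send_rows", "payload": {
  "targets": [
    {"offset": [0, 0, 0], "spin": 0},
    {"offset": [0, 0, 0], "spin": 0},
    {"offset": [0, 0, 0], "spin": 0},
    {"offset": [0, 0, 0], "spin": 0},
    {"offset": [0, 0, 0], "spin": 0},
    {"offset": [0, 0, 0], "spin": 0}
  ],
  "grip": 0.1
}}

```text
time_s: 8.7
eef_pos: [669.5, -56.9, 185.1]
ee_rot: [-0.0, 0.999, -0.051, 0.0]
force: [0.0, 0.1, 0.0]
grip_width: 0.097
grip_force: 0.0
```

```bash
python3 tip.py
```

```text
[669.5 -56.9 185.1] 0.097 [[677.0, -51.0, 210.0], [674.0, -68.0, 213.0], [678.0, -52.0, 215.0], [679.0, -60.0, 216.0], [682.0, -52.0, 216.0], [675.0, -53.0, 217.0], [675.0, -69.0, 217.0], [680.0, -65.0, 219.0], [681.0, -51.0, 219.0], [679.0, -61.0, 220.0], [681.0, -47.0, 221.0], [685.0, -51.0, 222.0]]
```

Call:
{"api": "send_rows", "payload": {
  "targets": [
    {"offset": [0, 0, 0], "spin": 0},
    {"offset": [0, 0, 0], "spin": 0},
    {"offset": [0, 0, 0], "spin": 0},
    {"offset": [0, 0, 0], "spin": 0},
    {"offset": [0, 0, 0], "spin": 0},
    {"offset": [0, 0, 0], "spin": 0},
    {"offset": [0, 0, 0], "spin": 0},
    {"offset": [0, 0, 0], "spin": 0}
  ],
  "grip": 1.0
}}

```text
time_s: 9.42
eef_pos: [669.5, -57.0, 185.1]
ee_rot: [0.0, 0.999, -0.051, 0.0]
force: [-0.2, 0.4, -0.7]
grip_width: 0.997
grip_force: 0.0
```

The real fingertips sit about 20 mm above the reported TCP, in both the contact and the depth data. I'll allow for that and go lower.

Call:
{"api": "send_rows", "payload": {
  "targets": [
    {"offset": [0, 0, -3], "spin": 0},
    {"offset": [0, 0, -5], "spin": 0},
    {"offset": [0, 0, -6.5], "spin": 0},
    {"offset": [0, 0, -7.5], "spin": 0},
    {"offset": [0, 0, -8.2], "spin": 0},
    {"offset": [0, 0, -8.2], "spin": 0},
    {"offset": [0, 0, -8.2], "spin": 0}
  ]
}}

```text
time_s: 10.0
eef_pos: [669.8, -57.1, 103.7]
ee_rot: [0.0, 0.999, -0.051, 0.0]
force: [-0.5, 1.2, -0.6]
grip_width: 1.0
grip_force: 0.0
```

Call:
{"api": "send_rows", "payload": {
  "targets": [
    {"offset": [0, 0, 0], "spin": 0},
    {"offset": [0, 0, 0], "spin": 0},
    {"offset": [0, 0, 0], "spin": 0},
    {"offset": [0, 0, 0], "spin": 0},
    {"offset": [0, 0, 0], "spin": 0},
    {"offset": [0, 0, 0], "spin": 0},
    {"offset": [0, 0, 0], "spin": 0},
    {"offset": [0, 0, 0], "spin": 0}
  ],
  "grip": 0,
  "squeeze": 38
}}

```text
time_s: 10.67
eef_pos: [670.8, -55.7, 105.9]
ee_rot: [-0.001, 0.999, -0.051, 0.002]
force: [0.2, 7.6, 11.5]
grip_width: 0.473
grip_force: 39.9
```

Call:
{"api": "send_rows", "payload": {
  "targets": [
    {"offset": [0, 0, 0.3], "spin": 0},
    {"offset": [0, 0, 1], "spin": 0},
    {"offset": [0, 0, 2], "spin": 0},
    {"offset": [0, 0, 3], "spin": 0},
    {"offset": [0, 0, 4], "spin": 0},
    {"offset": [0, 0, 5], "spin": 0},
    {"offset": [0, 0, 6], "spin": 0},
    {"offset": [0, 0, 7], "spin": 0}
  ]
}}

```text
time_s: 11.33
eef_pos: [669.6, -57.3, 174.5]
ee_rot: [0.0, 0.999, -0.051, 0.0]
force: [0.8, -0.0, -3.6]
grip_width: 0.467
grip_force: 39.9
```

Call:
{"api": "send_rows", "payload": {
  "targets": [
    {"offset": [0, 0, 1.5], "spin": 0},
    {"offset": [0, 0, 3], "spin": 0},
    {"offset": [0, 0, 4.5], "spin": 0},
    {"offset": [0, 0, 6], "spin": 0},
    {"offset": [0, 0, 6], "spin": 0}
  ]
}}

```text
time_s: 11.75
eef_pos: [670.4, -57.4, 237.1]
ee_rot: [0.001, 0.999, -0.051, 0.003]
force: [-0.1, 0.1, -3.1]
grip_width: 0.472
grip_force: 39.9
```

```bash
python3 - <<'E'
from h import *
p,d=cap('scene','s5.png')
for n in ('scene','top'):
    if n=='top': cap('top')
    for q in('door_grip','door_mid','magnifier'):
        for r in ctrl.place_of(n,q)[:1]: print(n,q,np.round(r['uv'],1),r['conf'])
E
```

```text
scene door_grip [286.4 172.9] 0.72
scene door_mid [268.1 170.7] 0.69
scene magnifier [243.6 289.1] 0.64
top magnifier [349.7 129.8] 0.78
```

View pics/s5.png

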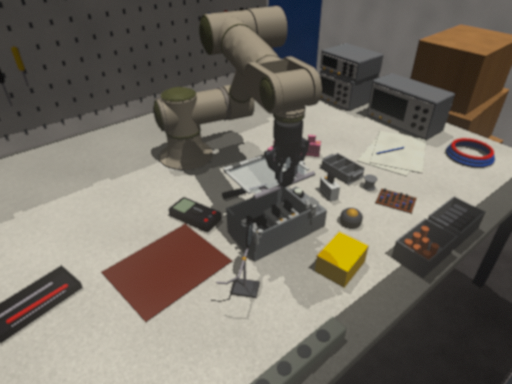

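Call:
{"api": "send_rows", "payload": {
  "targets": [
    {"offset": [-2, 0, 0], "spin": 0},
    {"offset": [-5, 0, 0], "spin": 0},
    {"offset": [-8, -1, 0], "spin": 0},
    {"offset": [-9.7, -4, 0], "spin": 0},
    {"offset": [-9.7, -7.5, 0], "spin": 0},
    {"offset": [-9.7, -11, 0], "spin": 0},
    {"offset": [-9.7, -14.5, 0], "spin": 0},
    {"offset": [-9.7, -18, 0], "spin": 0}
  ]
}}

```text
time_s: 12.82
eef_pos: [572.1, -238.5, 233.1]
ee_rot: [-0.0, 0.999, -0.051, 0.0]
force: [0.6, -0.3, -3.3]
grip_width: 0.469
grip_force: 40.0
```

Call:
{"api": "send_rows", "payload": {
  "targets": [
    {"offset": [0, -3.5, 0], "spin": 0},
    {"offset": [0, -7, 0], "spin": 0},
    {"offset": [0, -10.5, 0], "spin": 0},
    {"offset": [0, -13, -1], "spin": 0},
    {"offset": [0, -14.3, -4], "spin": 0},
    {"offset": [0, -14.3, -7], "spin": 0},
    {"offset": [0, -14.3, -10], "spin": 0},
    {"offset": [0, -14.3, -13], "spin": 0}
  ]
}}

```text
time_s: 13.48
eef_pos: [572.1, -380.0, 101.2]
ee_rot: [-0.0, 0.999, -0.051, -0.0]
force: [2.0, -1.2, -3.1]
grip_width: 0.469
grip_force: 40.0
```

Call:
{"api": "send_rows", "payload": {
  "targets": [
    {"offset": [0, 0, -2.5], "spin": 0},
    {"offset": [0, 0, -5], "spin": 0},
    {"offset": [0, 0, -7], "spin": 0},
    {"offset": [0, 0, -8.5], "spin": 0},
    {"offset": [0, 0, -9.2], "spin": 0},
    {"offset": [0, 0, -9.6], "spin": 0},
    {"offset": [0, 0, -9.6], "spin": 0},
    {"offset": [0, 0, -9.6], "spin": 0}
  ]
}}

```text
time_s: 14.15
eef_pos: [572.9, -380.3, 8.1]
ee_rot: [0.0, 0.999, -0.051, 0.001]
force: [0.4, 0.1, -1.6]
grip_width: 0.471
grip_force: 40.0
```

Call:
{"api": "send_rows", "payload": {
  "targets": [
    {"offset": [0, 0, -0.2], "spin": 0},
    {"offset": [0, 0, -0.3], "spin": 0},
    {"offset": [0, 0, -0.3], "spin": 0}
  ]
}}

```text
time_s: 14.4
eef_pos: [572.9, -380.3, 5.0]
ee_rot: [0.0, 0.999, -0.051, 0.001]
force: [0.4, -0.6, 0.3]
grip_width: 0.473
grip_force: 40.5
```

Call:
{"api": "send_rows", "payload": {
  "targets": [
    {"offset": [0, 0, 0], "spin": 0},
    {"offset": [0, 0, 0], "spin": 0},
    {"offset": [0, 0, 0], "spin": 0},
    {"offset": [0, 0, 0], "spin": 0},
    {"offset": [0, 0, 0], "spin": 0},
    {"offset": [0, 0, 0], "spin": 0},
    {"offset": [0, 0, 0], "spin": 0},
    {"offset": [0, 0, 0], "spin": 0}
  ],
  "grip": 1
}}

```text
time_s: 15.07
eef_pos: [572.6, -380.0, 4.2]
ee_rot: [0.0, 0.999, -0.051, 0.0]
force: [0.2, -0.5, -0.5]
grip_width: 1.001
grip_force: 0.0
```

Call:
{"api": "send_rows", "payload": {
  "targets": [
    {"offset": [0, 0, 2], "spin": 0},
    {"offset": [0, 0, 5], "spin": 0},
    {"offset": [0, 0, 8], "spin": 0},
    {"offset": [0, 0, 11], "spin": 0},
    {"offset": [0, 0, 14], "spin": 0},
    {"offset": [0, 2, 17], "spin": 0},
    {"offset": [0, 5, 20], "spin": 0},
    {"offset": [0, 8, 23], "spin": 0}
  ]
}}

```text
time_s: 15.73
eef_pos: [572.1, -300.4, 234.3]
ee_rot: [-0.0, 0.999, -0.052, 0.0]
force: [0.5, -0.4, 0.0]
grip_width: 1.001
grip_force: 0.0
```

Call:
{"api": "send_rows", "payload": {
  "targets": [
    {"offset": [-3, 2, 0], "spin": 0},
    {"offset": [-6, 4, 0], "spin": 0},
    {"offset": [-9, 6, 0], "spin": 0},
    {"offset": [-12, 8, 0], "spin": 0},
    {"offset": [-15, 10, 0], "spin": 0},
    {"offset": [-18, 12, 0], "spin": 0},
    {"offset": [-20, 14, 0], "spin": 0},
    {"offset": [-20, 16, 0], "spin": 0}
  ],
  "grip": 0.3
}}

```text
time_s: 16.4
eef_pos: [370.0, -140.0, 233.3]
ee_rot: [0.0, 0.999, -0.052, 0.0]
force: [0.1, -0.3, -0.0]
grip_width: 0.306
grip_force: 0.0
```

```bash
python3 - <<'E'
from h import *
p,d=cap('top','t6.png'); W=cloud('top',d)
for q,z in (('door_grip',37),('door_mid',8),('done1_grip',88),('fresh1_grip',82),('slot1',6),('bay1',4),('carrier',0),('rack',0)):
    for r in ctrl.place_of('top',q)[:6]:
        if r['conf']>.2: print(q,np.round(r['uv'],1),round(r['conf'],2),toworld('top',*r['uv'],z=z).round(1))
print('rack rim',rect(W,92,118,(480,720,-180,70)))
for s in(72,24,-24,-72):
    c=np.array([593.5+.0,-49])+np.array([.0995*s,.995*s])
    print('slot',s,c.round(), rect(W,80,98,(c[0]-35,c[0]+35,c[1]-17,c[1]+17)), rect(W,50,72,(c[0]-55,c[0]+55,c[1]-22,c[1]+22)))
i=cv2.imread('pics/t6.png')[110:290,90:330]
cv2.imwrite('pics/c6.png',cv2.resize(i,(800,600),interpolation=cv2.INTER_CUBIC))
E
```

```text
door_grip [394.4 176.7] 0.95 [ 573.2 -377.6   37. ]
door_mid [390.3 204.6] 0.74 [ 494.9 -370.6    8. ]
done1_grip [273.1 168.2] 0.78 [583.1 -21.5  88. ]
fresh1_grip [255.2 248.2] 0.35 [357.6  26.1  82. ]
slot1 [256.5 168. ] 0.86 [601.1  26.3   6. ]
slot1 [127.  200.1] 0.71 [499.1 408.8   6. ]
bay1 [127.1 214.9] 0.58 [455.2 406.5   4. ]
carrier [125.9 196.9] 0.82 [509.6 414.3   0. ]
rack [278.7 172.6] 0.87 [589.1 -40.5   0. ]
rack [329.3 248.5] 0.37 [ 364. -190.    0.]
rack rim (464, array([581.7, -47. ]), array([222.4, 145. ]), 'long-axis ang', 1.473, 'mean', array([551.1, -45.3, 102.1]))
slot 72 [601.  23.] (26, array([603.3,  22.7]), array([11.4, 22.7]), 'long-axis ang', -0.128, 'mean', array([602.1,  23.4,  95.6])) (296, array([596.5,  23.7]), array([36.7, 81.5]), 'long-axis ang', -0.109, 'mean', array([593.2,  24. ,  64.5]))
slot 24 [596. -25.] (27, array([584.7, -23. ]), array([11.1, 18.7]), 'long-axis ang', -0.138, 'mean', array([583.8, -23.3,  94.2])) (290, array([592.2, -23.9]), array([36.5, 82.4]), 'long-axis ang', -0.112, 'mean', array([588.9, -23.5,  64.3]))
slot -24 [591. -73.] 0 0
slot -72 [ 586. -121.] (46, array([ 582., -119.]), array([12.2, 33.2]), 'long-axis ang', -0.106, 'mean', array([ 582. , -118.6,   94. ])) (296, array([ 584.7, -119.2]), array([36.7, 84.8]), 'long-axis ang', -0.103, 'mean', array([ 580.4, -118.1,   64.4]))
```

View pics/t6.png

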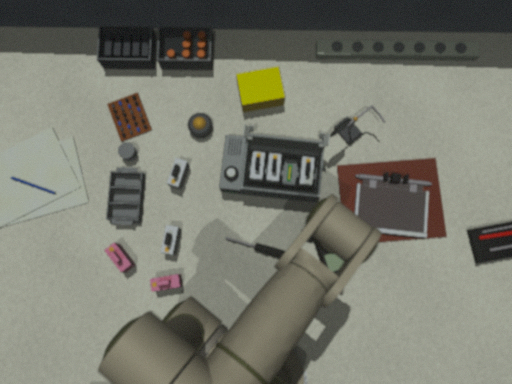

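The door lies flat on the mat around (392,205). Silver modules stand in the rack at (257,165), (273,167) and (307,170), and slot 3 at (290,172) is empty. I'll refine the carrier pose while fetching the first module.

```bash
cat > car.py <<'E'
from h import *
from scipy.optimize import minimize
def proj(n,P):
    c=CAL[n];V=np.array(c['view']);x=P@V[:3,:3].T+V[:3,3]
    return np.stack([x[:,0]/x[:,2]*c['fx']+c['cx'],x[:,1]/x[:,2]*c['fy']+c['cy']],1)
import sys
for n in('top','scene'):
    D=[]
    for _ in range(4):
        D.append(ctrl.capture(n)[1])
    D=np.median(D,0); W=cloud(n,D)
    m=(abs(W[...,0]-508)<110)&(abs(W[...,1]-410)<65)&(W[...,2]>30)&(W[...,2]<50)
    P=W[m]
    # rim model: points at top should lie on walls (4 mm) ; minimise mean distance to wall lines
    def f(q):
        c,s=np.cos(q[2]),np.sin(q[2]); d=P[:,:2]-q[:2]; x=d@[c,s]; y=d@[-s,c]
        dx=np.min([np.abs(x-k) for k in(-71.5-3.5,-23,23,75-3.5+3.5)],0)
        dx=np.min([np.abs(x-k) for k in(-71,-23,23,71)],0)
        dy=np.min([np.abs(y-k) for k in(-45,45)],0)
        dist=np.minimum(dx+np.maximum(abs(y)-47,0),dy+np.maximum(abs(x)-77,0))
        return np.mean(np.minimum(dist,8))
    best=min((minimize(f,[a,b,t],method='Nelder-Mead') for a in(500,505,510) for b in(406,411) for t in(-.1,-.05,0,.05)),key=lambda r:r.fun)
    print(n,len(P),best.x.round(3),round(best.fun,2))
    q=best.x; 
    print('  at model: rect',cv2.minAreaRect(P[:,:2].astype(np.float32)))
E
python3 car.py; python3 - <<'E'
import cv2
i=cv2.imread('pics/t6.png')[160:235,95:195]
cv2.imwrite('pics/c7.png',cv2.resize(i,(800,600),interpolation=cv2.INTER_CUBIC))
E
```

```text
top 600 [ 5.06412e+02  4.08263e+02 -3.00000e-02] 2.63
  at model: rect ((520.7486572265625, 408.92462158203125), (94.82022094726562, 194.5672149658203), 88.33551025390625)
scene 385 [ 5.11717e+02  4.11080e+02 -3.40000e-02] 1.96
  at model: rect ((511.3210144042969, 411.2802429199219), (96.66392517089844, 168.19161987304688), 88.33988189697266)
```

View pics/c7.png

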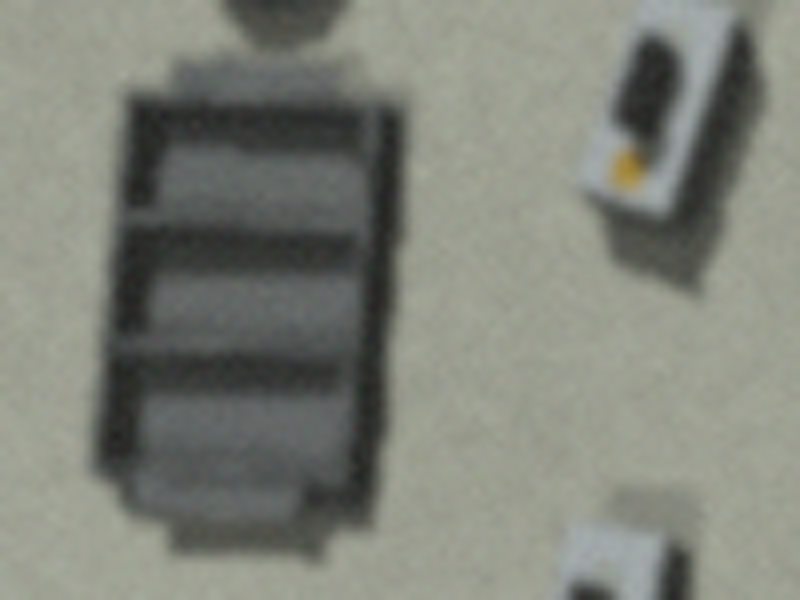

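Call:
{"api": "send_rows", "payload": {
  "targets": [
    {"offset": [3, 2, 0], "spin": 0},
    {"offset": [6, 4.5, 0], "spin": 0},
    {"offset": [9, 7, 0], "spin": 0},
    {"offset": [12, 9, 0], "spin": 0},
    {"offset": [15, 11, 0], "spin": 0},
    {"offset": [18, 13, 0], "spin": 0},
    {"offset": [21, 15, 0], "spin": 0},
    {"offset": [22.8, 16.4, -1], "spin": 0}
  ],
  "grip": 0.3
}}

```text
time_s: 17.92
eef_pos: [603.1, 24.8, 223.9]
ee_rot: [-0.0, 0.999, -0.05, 0.002]
force: [-0.1, -0.6, 0.7]
grip_width: 0.302
grip_force: 0.0
```

Call:
{"api": "send_rows", "payload": {
  "targets": [
    {"offset": [-0.2, 0, -3], "spin": 0},
    {"offset": [-0.2, 0, -6], "spin": 0},
    {"offset": [-0.2, 0, -9], "spin": 0},
    {"offset": [-0.2, 0, -12], "spin": 0},
    {"offset": [-0.2, 0, -14.5], "spin": 0},
    {"offset": [-0.2, 0, -16], "spin": 0},
    {"offset": [-0.2, 0, -16.7], "spin": 0},
    {"offset": [-0.2, 0, -16.7], "spin": 0}
  ]
}}

```text
time_s: 18.58
eef_pos: [597.8, 23.0, 54.6]
ee_rot: [-0.0, 0.999, -0.051, -0.001]
force: [0.3, -0.7, 1.1]
grip_width: 0.3
grip_force: 0.0
```

Call:
{"api": "send_rows", "payload": {
  "targets": [
    {"offset": [0, 0, 0], "spin": 0},
    {"offset": [0, 0, 0], "spin": 0},
    {"offset": [0, 0, 0], "spin": 0},
    {"offset": [0, 0, 0], "spin": 0}
  ],
  "grip": 0,
  "squeeze": 40
}}

```text
time_s: 18.92
eef_pos: [598.9, 22.9, 56.9]
ee_rot: [0.0, 0.999, -0.051, 0.001]
force: [0.5, 0.8, 0.8]
grip_width: 0.131
grip_force: 45.1
```

Call:
{"api": "send_rows", "payload": {
  "targets": [
    {"offset": [0, 0, 1], "spin": 0},
    {"offset": [0, 0, 3.5], "spin": 0},
    {"offset": [0, 0, 6], "spin": 0},
    {"offset": [0, 0, 9], "spin": 0},
    {"offset": [0, 0, 12], "spin": 0},
    {"offset": [0, 1, 13], "spin": 0},
    {"offset": [0, 3, 13], "spin": 0.1},
    {"offset": [0, 5.6, 13], "spin": 0.21}
  ]
}}

```text
time_s: 19.58
eef_pos: [598.5, 79.1, 186.5]
ee_rot: [0.0, 0.998, 0.055, 0.0]
force: [-0.9, 0.5, -3.6]
grip_width: 0.127
grip_force: 44.7
```

Call:
{"api": "send_rows", "payload": {
  "targets": [
    {"offset": [-0.5, 2.8, 0], "spin": 0.12},
    {"offset": [-1, 5.5, 0], "spin": 0.24},
    {"offset": [-1.5, 8.3, 0], "spin": 0.36},
    {"offset": [-2, 11, 0], "spin": 0.48},
    {"offset": [-2.5, 13.8, 0], "spin": 0.6},
    {"offset": [-3, 16.5, 0], "spin": 0.72},
    {"offset": [-3.5, 19.3, 0], "spin": 0.84},
    {"offset": [-4, 22, 0], "spin": 0.96}
  ]
}}

```text
time_s: 20.25
eef_pos: [557.4, 301.0, 185.4]
ee_rot: [-0.0, 0.859, 0.512, -0.001]
force: [0.3, 0.1, -3.5]
grip_width: 0.126
grip_force: 44.7
```

Call:
{"api": "send_rows", "payload": {
  "targets": [
    {"offset": [-0.2, 3, 0], "spin": 0.12},
    {"offset": [-0.4, 6, 0], "spin": 0.24},
    {"offset": [-0.4, 9, 0], "spin": 0.36},
    {"offset": [-0.4, 11, -1], "spin": 0.473},
    {"offset": [-0.4, 11, -3], "spin": 0.473},
    {"offset": [-0.4, 11, -5], "spin": 0.473},
    {"offset": [-0.4, 11, -6.5], "spin": 0.473},
    {"offset": [-0.4, 11, -6.5], "spin": 0.473}
  ]
}}

```text
time_s: 20.92
eef_pos: [552.2, 408.8, 116.4]
ee_rot: [-0.001, 0.717, 0.697, -0.004]
force: [-0.1, -1.0, -2.6]
grip_width: 0.125
grip_force: 44.7
```

```bash
python3 - <<'E'
from h import *
print(ctrl.sense()['eef_pos'].round(1))
p,d=cap('scene','s8.png')
W=cloud('scene',d)
i=cv2.imread('pics/s8.png')[110:215,290:430]
cv2.imwrite('pics/c8.png',cv2.resize(i,(800,600),interpolation=cv2.INTER_CUBIC))
p,d=cap('top','t8.png'); W=cloud('top',d)
print('block',rect(W,110,160,(480,640,330,470)))
print('block',rect(cloud('scene',ctrl.capture('scene')[1]),70,142,(480,640,330,470)))
E
```

```text
[552.2 408.8 116.4]
block (105, array([551.7, 373.8]), array([42.9, 22.1]), 'long-axis ang', 0.387, 'mean', array([550.7, 374.8, 124.7]))
block (355, array([555.3, 410.5]), array([86.4, 41.5]), 'long-axis ang', 1.542, 'mean', array([562.4, 396.9, 108.5]))
```

View pics/c8.png

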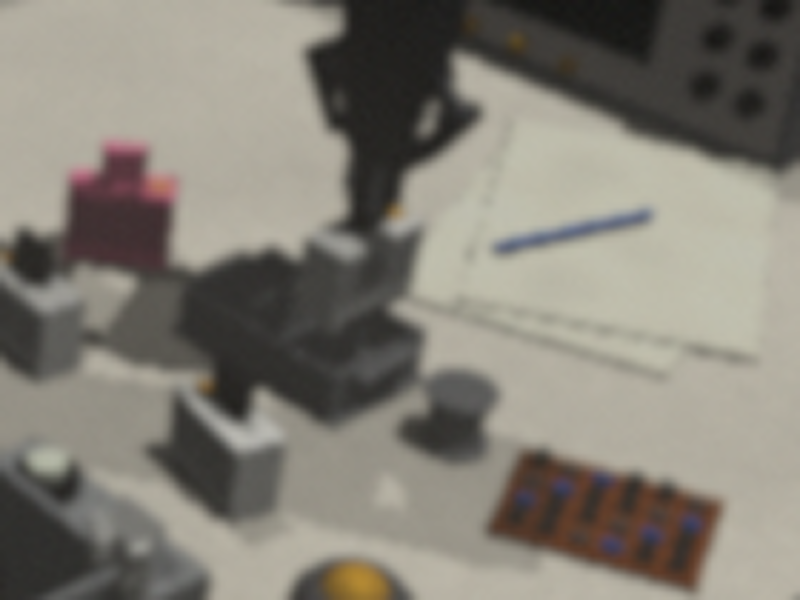

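Call:
{"api": "send_rows", "payload": {
  "targets": [
    {"offset": [0.15, -0.05, -1], "spin": 0},
    {"offset": [0.15, -0.05, -2], "spin": 0},
    {"offset": [0.15, -0.05, -2.8], "spin": 0},
    {"offset": [0.15, -0.05, -3.2], "spin": 0},
    {"offset": [0.15, -0.05, -3.6], "spin": 0},
    {"offset": [0.15, -0.05, -4], "spin": 0}
  ]
}}

```text
time_s: 21.57
eef_pos: [556.1, 408.5, 80.7]
ee_rot: [0.0, 0.718, 0.696, 0.0]
force: [0.4, -0.4, -2.7]
grip_width: 0.124
grip_force: 44.6
```

Call:
{"api": "send_rows", "payload": {
  "targets": [
    {"offset": [0, 0, -0.6], "spin": 0},
    {"offset": [0, 0, -1.2], "spin": 0},
    {"offset": [0, 0, -1.8], "spin": 0},
    {"offset": [0, 0, -2.3], "spin": 0},
    {"offset": [0, 0, -2.6], "spin": 0},
    {"offset": [0, 0, -2.7], "spin": 0},
    {"offset": [0, 0, -2.7], "spin": 0}
  ]
}}

```text
time_s: 22.15
eef_pos: [556.2, 408.4, 55.0]
ee_rot: [0.0, 0.718, 0.696, 0.0]
force: [-2.0, -2.0, 4.5]
grip_width: 0.127
grip_force: 45.8
```

Call:
{"api": "send_rows", "payload": {
  "targets": [
    {"offset": [0, 0, 0], "spin": 0},
    {"offset": [0, 0, 0], "spin": 0},
    {"offset": [0, 0, 0], "spin": 0},
    {"offset": [0, 0, 1], "spin": 0},
    {"offset": [0, 0, 3], "spin": 0},
    {"offset": [0, 0, 6], "spin": 0},
    {"offset": [0, 0, 9], "spin": 0},
    {"offset": [0, 0, 9], "spin": 0}
  ],
  "grip": 0.3
}}

```text
time_s: 22.82
eef_pos: [558.3, 409.7, 151.9]
ee_rot: [0.002, 0.718, 0.696, 0.006]
force: [0.2, 1.5, 1.3]
grip_width: 0.3
grip_force: 0.0
```

Call:
{"api": "send_rows", "payload": {
  "targets": [
    {"offset": [0.2, -2.9, 0], "spin": -0.118},
    {"offset": [0.5, -5.8, 0], "spin": -0.236},
    {"offset": [0.8, -8.7, 0], "spin": -0.354},
    {"offset": [1, -11.6, 0], "spin": -0.472},
    {"offset": [1.3, -14.5, 0], "spin": -0.59},
    {"offset": [1.5, -17.4, 0], "spin": -0.708},
    {"offset": [1.8, -20.3, 0], "spin": -0.826},
    {"offset": [2, -23.2, 0], "spin": -0.944}
  ]
}}

```text
time_s: 23.48
eef_pos: [576.2, 175.1, 144.8]
ee_rot: [0.0, 0.957, 0.291, 0.001]
force: [0.9, 1.3, 0.1]
grip_width: 0.301
grip_force: 0.0
```

Call:
{"api": "send_rows", "payload": {
  "targets": [
    {"offset": [0.2, -2.9, 0], "spin": -0.118},
    {"offset": [0.5, -5.8, 0], "spin": -0.236},
    {"offset": [0.8, -8.7, 0], "spin": -0.354},
    {"offset": [1.1, -11.6, 0], "spin": -0.472},
    {"offset": [1.3, -14.5, 0], "spin": -0.59},
    {"offset": [1.5, -17.4, 0], "spin": -0.699},
    {"offset": [1.75, -20.2, 0], "spin": -0.699},
    {"offset": [1.75, -20.2, 0], "spin": -0.699}
  ]
}}

```text
time_s: 24.15
eef_pos: [594.1, -30.1, 144.6]
ee_rot: [0.001, 0.999, -0.053, 0.001]
force: [-0.3, -0.8, -0.2]
grip_width: 0.304
grip_force: 0.0
```

```bash
python3 - <<'E'
from h import *
s=ctrl.sense();print(s['eef_pos'].round(1),s['ee_rot'].round(3))
W=cloud('top',ctrl.capture('top')[1])
print('placed',rect(W,55,75,(500,620,350,470)),rect(W,80,98,(500,620,350,470)))
E
```

```text
[594.1 -30.1 144.6] [ 0.001  0.999 -0.053  0.001]
placed (289, array([551.3, 406.8]), array([80.3, 37.5]), 'long-axis ang', 1.567, 'mean', array([550.6, 403.8,  63. ])) (57, array([551.9, 406.9]), array([33.8, 11.3]), 'long-axis ang', 1.54, 'mean', array([551.3, 405.7,  92.6]))
```

Call:
{"api": "send_rows", "payload": {
  "targets": [
    {"offset": [0, 0, -1.5], "spin": 0},
    {"offset": [0, 0, -4], "spin": 0},
    {"offset": [0, 0, -6], "spin": 0},
    {"offset": [0, 0, -7.5], "spin": 0},
    {"offset": [0, 0, -8.5], "spin": 0},
    {"offset": [0, 0, -8.8], "spin": 0},
    {"offset": [0, 0, -8.8], "spin": 0}
  ]
}}

```text
time_s: 24.78
eef_pos: [593.5, -25.0, 56.0]
ee_rot: [-0.0, 0.999, -0.051, -0.0]
force: [-0.4, -0.6, 0.1]
grip_width: 0.299
grip_force: 0.0
```

Call:
{"api": "send_rows", "payload": {
  "targets": [
    {"offset": [0, 0, 0], "spin": 0},
    {"offset": [0, 0, 0], "spin": 0},
    {"offset": [0, 0, 0], "spin": 0},
    {"offset": [0, 0, 0], "spin": 0}
  ],
  "grip": 0
}}

```text
time_s: 25.12
eef_pos: [594.1, -25.2, 57.0]
ee_rot: [-0.0, 0.999, -0.051, 0.001]
force: [0.5, 3.2, 4.8]
grip_width: 0.126
grip_force: 44.8
```

Call:
{"api": "send_rows", "payload": {
  "targets": [
    {"offset": [0, 0, 1], "spin": 0},
    {"offset": [0, 0, 3.5], "spin": 0},
    {"offset": [0, 0, 6], "spin": 0},
    {"offset": [0, 0, 9], "spin": 0},
    {"offset": [0, 0, 12], "spin": 0},
    {"offset": [0, 1, 13], "spin": 0},
    {"offset": [0, 3, 13], "spin": 0},
    {"offset": [0, 5.5, 13], "spin": 0.1}
  ]
}}

```text
time_s: 25.78
eef_pos: [593.4, 29.5, 186.2]
ee_rot: [0.0, 1.0, -0.002, 0.0]
force: [-0.0, 0.1, -2.9]
grip_width: 0.129
grip_force: 43.8
```

Call:
{"api": "send_rows", "payload": {
  "targets": [
    {"offset": [-0.5, 2.8, 0], "spin": 0.12},
    {"offset": [-1, 5.5, 0], "spin": 0.24},
    {"offset": [-1.5, 8.3, 0], "spin": 0.36},
    {"offset": [-2, 11, 0], "spin": 0.48},
    {"offset": [-2.5, 13.8, 0], "spin": 0.6},
    {"offset": [-3, 16.5, 0], "spin": 0.72},
    {"offset": [-3.5, 19.3, 0], "spin": 0.84},
    {"offset": [-4, 22, 0], "spin": 0.96}
  ]
}}

```text
time_s: 26.45
eef_pos: [552.4, 251.2, 185.1]
ee_rot: [-0.0, 0.886, 0.464, -0.001]
force: [-0.7, -0.4, -3.4]
grip_width: 0.125
grip_force: 43.8
```

Call:
{"api": "send_rows", "payload": {
  "targets": [
    {"offset": [-1, 3.5, 0], "spin": 0.12},
    {"offset": [-2, 7, 0], "spin": 0.24},
    {"offset": [-3, 10.5, 0], "spin": 0.36},
    {"offset": [-4, 13.5, 0], "spin": 0.48},
    {"offset": [-4.25, 15.9, -1], "spin": 0.583},
    {"offset": [-4.25, 15.9, -3.5], "spin": 0.583},
    {"offset": [-4.25, 15.9, -6], "spin": 0.583},
    {"offset": [-4.25, 15.9, -7], "spin": 0.583}
  ]
}}

```text
time_s: 27.12
eef_pos: [508.6, 408.2, 111.4]
ee_rot: [-0.001, 0.717, 0.697, -0.003]
force: [-0.4, 0.5, -2.6]
grip_width: 0.128
grip_force: 43.8
```

Call:
{"api": "send_rows", "payload": {
  "targets": [
    {"offset": [0, 0, -0.5], "spin": 0},
    {"offset": [0, 0, -1.2], "spin": 0},
    {"offset": [0, 0, -1.8], "spin": 0},
    {"offset": [0, 0, -2.4], "spin": 0},
    {"offset": [0, 0, -3], "spin": 0},
    {"offset": [0, 0, -3], "spin": 0}
  ]
}}

```text
time_s: 27.62
eef_pos: [510.7, 408.1, 85.0]
ee_rot: [-0.0, 0.718, 0.696, -0.001]
force: [-0.6, 0.2, -2.7]
grip_width: 0.128
grip_force: 43.7
```

Call:
{"api": "send_rows", "payload": {
  "targets": [
    {"offset": [0, 0, -0.7], "spin": 0},
    {"offset": [0, 0, -1.4], "spin": 0},
    {"offset": [0, 0, -2.1], "spin": 0},
    {"offset": [0, 0, -2.7], "spin": 0},
    {"offset": [0, 0, -3.1], "spin": 0},
    {"offset": [0, 0, -3.3], "spin": 0},
    {"offset": [0, 0, -3.3], "spin": 0}
  ]
}}

```text
time_s: 28.2
eef_pos: [510.9, 408.4, 54.9]
ee_rot: [0.0, 0.718, 0.697, -0.0]
force: [-6.2, -4.8, 13.2]
grip_width: 0.124
grip_force: 46.4
```

Call:
{"api": "send_rows", "payload": {
  "targets": [
    {"offset": [0, 0, 0], "spin": 0},
    {"offset": [0, 0, 0], "spin": 0},
    {"offset": [0, 0, 0], "spin": 0},
    {"offset": [0, 0, 1], "spin": 0},
    {"offset": [0, 0, 3], "spin": 0},
    {"offset": [0, 0, 6], "spin": 0},
    {"offset": [0, 0, 9], "spin": 0},
    {"offset": [0, 0, 9], "spin": 0}
  ],
  "grip": 0.3
}}

```text
time_s: 28.87
eef_pos: [513.3, 409.8, 150.4]
ee_rot: [0.002, 0.718, 0.696, 0.005]
force: [1.0, 0.7, 0.8]
grip_width: 0.296
grip_force: 0.0
```

Call:
{"api": "send_rows", "payload": {
  "targets": [
    {"offset": [0.5, -3.3, 0], "spin": -0.118},
    {"offset": [1, -6.6, 0], "spin": -0.236},
    {"offset": [1.5, -10, 0], "spin": -0.354},
    {"offset": [2, -13.3, 0], "spin": -0.472},
    {"offset": [2.5, -16.6, 0], "spin": -0.59},
    {"offset": [3, -20, 0], "spin": -0.708},
    {"offset": [3.5, -23.3, 0], "spin": -0.826},
    {"offset": [4, -26.6, 0], "spin": -0.944}
  ]
}}

```text
time_s: 29.53
eef_pos: [551.2, 140.8, 143.7]
ee_rot: [0.0, 0.957, 0.291, 0.0]
force: [0.2, -0.3, 0.6]
grip_width: 0.304
grip_force: 0.0
```

Call:
{"api": "send_rows", "payload": {
  "targets": [
    {"offset": [0.5, -3.5, 0], "spin": -0.118},
    {"offset": [1, -7, 0], "spin": -0.236},
    {"offset": [1.5, -10.5, 0], "spin": -0.354},
    {"offset": [2, -14, 0], "spin": -0.472},
    {"offset": [2.5, -17.5, 0], "spin": -0.59},
    {"offset": [3, -21, 0], "spin": -0.699},
    {"offset": [3.28, -24.5, 0], "spin": -0.699},
    {"offset": [3.28, -26.3, 0], "spin": -0.699}
  ]
}}

```text
time_s: 30.2
eef_pos: [584.1, -124.4, 143.5]
ee_rot: [0.001, 0.999, -0.053, 0.001]
force: [0.7, -0.3, 0.3]
grip_width: 0.303
grip_force: 0.0
```

Call:
{"api": "send_rows", "payload": {
  "targets": [
    {"offset": [0, 0, -1.5], "spin": 0},
    {"offset": [0, 0, -4], "spin": 0},
    {"offset": [0, 0, -6], "spin": 0},
    {"offset": [0, 0, -7.5], "spin": 0},
    {"offset": [0, 0, -8.3], "spin": 0},
    {"offset": [0, 0, -8.7], "spin": 0},
    {"offset": [0, 0, -8.7], "spin": 0}
  ]
}}

```text
time_s: 30.78
eef_pos: [583.8, -120.5, 56.0]
ee_rot: [-0.0, 0.999, -0.051, -0.0]
force: [-0.3, 0.0, -0.4]
grip_width: 0.296
grip_force: 0.0
```

Call:
{"api": "send_rows", "payload": {
  "targets": [
    {"offset": [0, 0, 0], "spin": 0},
    {"offset": [0, 0, 0], "spin": 0},
    {"offset": [0, 0, 0], "spin": 0},
    {"offset": [0, 0, 0], "spin": 0}
  ],
  "grip": 0
}}

```text
time_s: 31.12
eef_pos: [584.4, -120.5, 57.0]
ee_rot: [0.0, 0.999, -0.051, 0.001]
force: [0.2, 1.1, 3.8]
grip_width: 0.127
grip_force: 44.8
```

Call:
{"api": "send_rows", "payload": {
  "targets": [
    {"offset": [0, 0, 1], "spin": 0},
    {"offset": [0, 0, 3.5], "spin": 0},
    {"offset": [0, 0, 6], "spin": 0},
    {"offset": [0, 0, 9], "spin": 0},
    {"offset": [0, 0, 12], "spin": 0},
    {"offset": [0, 1, 13], "spin": 0},
    {"offset": [0, 4, 13], "spin": 0},
    {"offset": [0, 7.1, 13], "spin": 0.1}
  ]
}}

```text
time_s: 31.78
eef_pos: [583.5, -49.0, 186.1]
ee_rot: [0.0, 1.0, -0.002, 0.0]
force: [0.5, 0.1, -2.5]
grip_width: 0.126
grip_force: 43.9
```

Call:
{"api": "send_rows", "payload": {
  "targets": [
    {"offset": [-0.5, 3, 0], "spin": 0.12},
    {"offset": [-1, 6, 0], "spin": 0.24},
    {"offset": [-2, 9, 0], "spin": 0.36},
    {"offset": [-3, 12, 0], "spin": 0.48},
    {"offset": [-4, 15, 0], "spin": 0.6},
    {"offset": [-5, 18, 0], "spin": 0.72},
    {"offset": [-6, 21, 0], "spin": 0.84},
    {"offset": [-7, 24, 0], "spin": 0.96}
  ]
}}

```text
time_s: 32.45
eef_pos: [512.3, 192.3, 185.3]
ee_rot: [-0.0, 0.886, 0.463, -0.001]
force: [0.2, 1.4, -1.7]
grip_width: 0.131
grip_force: 44.0
```

Call:
{"api": "send_rows", "payload": {
  "targets": [
    {"offset": [-1, 3.5, 0], "spin": 0.12},
    {"offset": [-2, 7, 0], "spin": 0.24},
    {"offset": [-3, 10.5, 0], "spin": 0.36},
    {"offset": [-3.5, 14, 0], "spin": 0.48},
    {"offset": [-4, 17.5, 0], "spin": 0.583},
    {"offset": [-4.9, 20.5, -1], "spin": 0.583},
    {"offset": [-4.9, 22, -3.5], "spin": 0.583},
    {"offset": [-4.9, 22, -6.5], "spin": 0.583}
  ]
}}

```text
time_s: 33.12
eef_pos: [463.5, 414.2, 120.7]
ee_rot: [-0.0, 0.716, 0.698, 0.001]
force: [-0.1, -0.1, -3.4]
grip_width: 0.124
grip_force: 43.9
```

Call:
{"api": "send_rows", "payload": {
  "targets": [
    {"offset": [0, 0, -0.5], "spin": 0},
    {"offset": [0, 0, -1.2], "spin": 0},
    {"offset": [0, 0, -1.9], "spin": 0},
    {"offset": [0, 0, -2.6], "spin": 0},
    {"offset": [0, 0, -3.4], "spin": 0},
    {"offset": [0, 0, -3.4], "spin": 0}
  ]
}}

```text
time_s: 33.62
eef_pos: [464.5, 409.9, 86.0]
ee_rot: [-0.0, 0.718, 0.696, -0.001]
force: [-0.2, 0.1, -2.4]
grip_width: 0.126
grip_force: 44.0
```

Call:
{"api": "send_rows", "payload": {
  "targets": [
    {"offset": [0, 0, -0.7], "spin": 0},
    {"offset": [0, 0, -1.4], "spin": 0},
    {"offset": [0, 0, -2.1], "spin": 0},
    {"offset": [0, 0, -2.7], "spin": 0},
    {"offset": [0, 0, -3.0], "spin": 0},
    {"offset": [0, 0, -3.2], "spin": 0},
    {"offset": [0, 0, -3.2], "spin": 0}
  ]
}}

```text
time_s: 34.2
eef_pos: [465.0, 410.5, 55.2]
ee_rot: [0.0, 0.718, 0.696, 0.0]
force: [-0.2, 0.2, -2.6]
grip_width: 0.124
grip_force: 43.9
```

Call:
{"api": "send_rows", "payload": {
  "targets": [
    {"offset": [0, 0, 0], "spin": 0},
    {"offset": [0, 0, 0], "spin": 0},
    {"offset": [0, 0, 0], "spin": 0},
    {"offset": [0, 0, 1], "spin": 0},
    {"offset": [0, 0, 3], "spin": 0},
    {"offset": [0, 0, 6], "spin": 0},
    {"offset": [0, 0, 9], "spin": 0},
    {"offset": [0, 0, 12], "spin": 0}
  ],
  "grip": 0.3
}}

```text
time_s: 34.87
eef_pos: [464.7, 410.5, 177.5]
ee_rot: [0.0, 0.718, 0.696, 0.0]
force: [-0.3, -0.4, -0.2]
grip_width: 0.3
grip_force: 0.0
```

Call:
{"api": "send_rows", "payload": {
  "targets": [
    {"offset": [-2, -3, 1], "spin": -0.118},
    {"offset": [-4, -6, 2], "spin": -0.236},
    {"offset": [-6, -9, 3], "spin": -0.354},
    {"offset": [-8, -12, 4], "spin": -0.472},
    {"offset": [-10, -15, 4], "spin": -0.59},
    {"offset": [-12, -18, 4], "spin": -0.708},
    {"offset": [-14, -21, 4], "spin": -0.826},
    {"offset": [-16, -24, 4], "spin": -0.944}
  ]
}}

```text
time_s: 35.53
eef_pos: [303.6, 169.5, 215.7]
ee_rot: [0.0, 0.957, 0.292, 0.001]
force: [0.7, -0.5, 1.1]
grip_width: 0.302
grip_force: 0.0
```

```bash
python3 - <<'E'
from h import *
s=ctrl.sense();print(s['eef_pos'].round(1),s['ee_rot'].round(3))
p,d=cap('top','t9.png'); W=cloud('top',d)
p2,d2=cap('scene','s9.png'); W2=cloud('scene',d2)
for nm,b in (('A',(500,650,215,335)),('B',(310,460,215,335))):
    print(nm,'top blk',rect(W,50,70,b),'hnd',rect(W,78,98,b)); print('  scene blk',rect(W2,25,68,b),'hnd',rect(W2,72,98,b))
for x in (464.5,511,556.5):
    b=(x-22,x+22,350,470); print('car top',rect(W,55,72,b)[1:5],rect(W,80,100,b)[:3], 'scene',rect(W2,72,100,b)[:3])
cv2.imwrite('pics/c9.png',cv2.resize(cv2.imread('pics/t9.png')[110:300,90:330],(758,600),interpolation=cv2.INTER_CUBIC))
E
```

```text
[303.6 169.5 215.7] [0.    0.957 0.292 0.001]
A top blk (132, array([544.6, 222.8]), array([26.8, 80.9]), 'long-axis ang', -0.146, 'mean', array([534.5, 227. ,  59.1])) hnd (34, array([543.7, 218.4]), array([10.3, 33.8]), 'long-axis ang', -0.214, 'mean', array([540.6, 219.2,  90. ]))
  scene blk (47, array([574., 225.]), array([18. , 33.8]), 'long-axis ang', -0.001, 'mean', array([578.5, 223.1,  52.8])) hnd (29, array([546.9, 221.4]), array([11.7, 35.6]), 'long-axis ang', -0.014, 'mean', array([546.6, 218.8,  87.6]))
B top blk (178, array([392.1, 268. ]), array([38.1, 55.5]), 'long-axis ang', -0.165, 'mean', array([397.9, 265.4,  59. ])) hnd (60, array([380.5, 269.3]), array([13.1, 32.1]), 'long-axis ang', -0.165, 'mean', array([380.7, 269.2,  89.9]))
  scene blk (218, array([385.6, 269.2]), array([37.2, 84.9]), 'long-axis ang', -0.127, 'mean', array([394. , 262.1,  49.3])) hnd (44, array([387.9, 270.7]), array([14.5, 35.5]), 'long-axis ang', -0.188, 'mean', array([387.6, 269.4,  85.4]))
car top (array([461.1, 409.8]), array([82.3, 36.9]), 'long-axis ang', 1.546) (61, array([460.8, 410.6]), array([35.5, 12.1])) scene (50, array([465.2, 411.4]), array([35., 15.]))
car top (array([508.4, 406.7]), array([81.3, 36.9]), 'long-axis ang', 1.542) (60, array([508.1, 406.3]), array([33.8, 12.6])) scene (51, array([512.2, 409.1]), array([36.3, 17.5]))
car top (array([552.3, 406.4]), array([82.1, 35.7]), 'long-axis ang', 1.558) (57, array([551.9, 405.6]), array([32.3, 10.8])) scene (53, array([557.5, 409.4]), array([37.6, 13.6]))
```

View pics/c9.png

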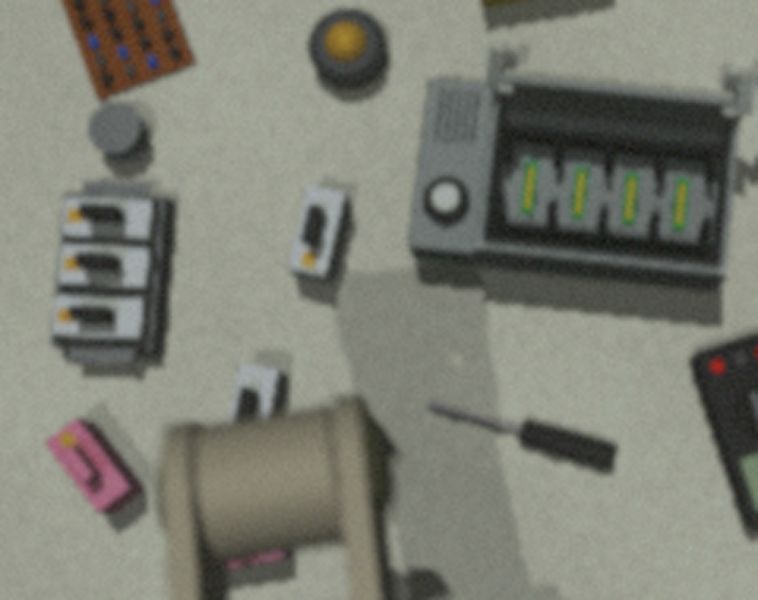

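The carrier holds three modules at crop (105,215), (105,265) and (100,317), and the rack is empty. Fresh module A has been knocked to crop (320,232), so I'll re-measure it together with the slot strips.

```bash
python3 - <<'E'
from h import *
p,d=ctrl.capture('top'); W=cloud('top',d); p2,d2=ctrl.capture('scene'); W2=cloud('scene',d2)
b=(480,620,170,300)
print('top',rect(W,50,70,b),rect(W,78,98,b)); print('sc',rect(W2,20,68,b),rect(W2,72,98,b))
for n,q in (('top',p),('scene',p2)):
    hsv=cv2.cvtColor(q,cv2.COLOR_RGB2HSV); m=cv2.inRange(hsv,(25,60,60),(75,255,255))
    k,l,st,c=cv2.connectedComponentsWithStats(m)
    for j in range(1,k):
        if st[j,4]>6:
            w=toworld(n,*c[j],z=8)
            if 520<w[0]<660 and -160<w[1]<60: print(n,st[j,4],w.round(1))
print('rim top',rect(W,92,112,(480,720,-180,70)),'sc',rect(W2,92,112,(480,660,-180,75)))
E
```

```text
top (285, array([543.1, 216.8]), array([37.6, 79.8]), 'long-axis ang', -0.199, 'mean', array([541.8, 215.4,  59.4])) (59, array([543.2, 216.7]), array([12.7, 33.8]), 'long-axis ang', -0.184, 'mean', array([543.1, 216.2,  90.2]))
sc (286, array([547.4, 215.3]), array([38.8, 85.1]), 'long-axis ang', -0.117, 'mean', array([556.8, 208.4,  47.4])) (51, array([546.4, 217.5]), array([12.5, 35.9]), 'long-axis ang', -0.237, 'mean', array([548.6, 216.3,  85.4]))
top 73 [597.8  24.    8. ]
top 73 [593.2 -23.5   8. ]
top 71 [589.4 -71.3   8. ]
top 71 [ 583.2 -118.9    8. ]
scene 7 [577.  -21.3   8. ]
rim top (456, array([581.5, -46.8]), array([222. , 144.7]), 'long-axis ang', 1.469, 'mean', array([549.6, -44.7, 102.4])) sc (449, array([573.4, -42.2]), array([229.5, 128.7]), 'long-axis ang', 1.434, 'mean', array([547.6, -40.3, 100.8]))
```

Call:
{"api": "send_rows", "payload": {
  "targets": [
    {"offset": [3, 0.6, 0], "spin": -0.11},
    {"offset": [6.4, 1.2, 0], "spin": -0.23},
    {"offset": [9.8, 1.8, 0], "spin": -0.35},
    {"offset": [13.2, 2.4, 0], "spin": -0.47},
    {"offset": [16.6, 3, 0], "spin": -0.59},
    {"offset": [20, 3.8, -1], "spin": -0.7},
    {"offset": [23, 4.6, -3], "spin": -0.797},
    {"offset": [24.1, 4.6, -6], "spin": -0.797}
  ],
  "grip": 0.5
}}

```text
time_s: 36.4
eef_pos: [550.3, 218.6, 155.0]
ee_rot: [-0.001, 0.995, -0.101, 0.002]
force: [1.2, 1.0, -0.3]
grip_width: 0.498
grip_force: 0.0
```

Call:
{"api": "send_rows", "payload": {
  "targets": [
    {"offset": [0, 0, -3], "spin": 0},
    {"offset": [0, 0, -6], "spin": 0},
    {"offset": [0, 0, -8], "spin": 0},
    {"offset": [0, 0, -9.5], "spin": 0},
    {"offset": [0, 0, -10.4], "spin": 0},
    {"offset": [0, 0, -10.4], "spin": 0},
    {"offset": [0, 0, -10.4], "spin": 0}
  ]
}}

```text
time_s: 36.98
eef_pos: [546.2, 217.1, 51.2]
ee_rot: [-0.0, 0.995, -0.099, 0.0]
force: [0.3, 0.6, 0.2]
grip_width: 0.498
grip_force: 0.0
```

Call:
{"api": "send_rows", "payload": {
  "targets": [
    {"offset": [0, 0, 0], "spin": 0},
    {"offset": [0, 0, 0], "spin": 0},
    {"offset": [0, 0, 0], "spin": 0},
    {"offset": [0, 0, 0], "spin": 0},
    {"offset": [0, 0, 0], "spin": 0}
  ],
  "grip": 0
}}

```text
time_s: 37.4
eef_pos: [546.5, 216.7, 52.0]
ee_rot: [-0.0, 0.995, -0.1, 0.001]
force: [0.5, 1.4, 5.3]
grip_width: 0.127
grip_force: 40.9
```

Call:
{"api": "send_rows", "payload": {
  "targets": [
    {"offset": [0, 0, 1], "spin": 0},
    {"offset": [0, 0, 4], "spin": 0},
    {"offset": [0, 0, 7], "spin": 0},
    {"offset": [0, 0, 10], "spin": 0.03},
    {"offset": [0, 0, 13.5], "spin": 0.06},
    {"offset": [1, -3, 13.5], "spin": 0.097},
    {"offset": [1.5, -6, 13.5], "spin": 0.097},
    {"offset": [2, -9.1, 13.5], "spin": 0.097}
  ]
}}

```text
time_s: 38.07
eef_pos: [565.6, 124.5, 186.6]
ee_rot: [0.0, 0.999, -0.051, -0.0]
force: [-0.1, -0.2, -2.2]
grip_width: 0.123
grip_force: 39.9
```

Call:
{"api": "send_rows", "payload": {
  "targets": [
    {"offset": [0.5, -3, 0], "spin": 0},
    {"offset": [1, -6, 0], "spin": 0},
    {"offset": [1.5, -9, 0], "spin": 0},
    {"offset": [2, -12, 0], "spin": 0},
    {"offset": [2.5, -14, 0], "spin": 0},
    {"offset": [2.75, -15.05, 0], "spin": 0},
    {"offset": [2.75, -15.05, 0], "spin": 0},
    {"offset": [2.75, -15.05, 0], "spin": 0}
  ]
}}

```text
time_s: 38.73
eef_pos: [593.0, -24.5, 185.9]
ee_rot: [-0.0, 0.999, -0.052, -0.0]
force: [-0.1, 0.8, -1.4]
grip_width: 0.124
grip_force: 39.9
```

Call:
{"api": "send_rows", "payload": {
  "targets": [
    {"offset": [0, 0, -2], "spin": 0},
    {"offset": [0, 0, -4], "spin": 0},
    {"offset": [0, 0, -6], "spin": 0},
    {"offset": [0, 0, -7.5], "spin": 0},
    {"offset": [0, 0, -8.5], "spin": 0},
    {"offset": [0, 0, -9.2], "spin": 0},
    {"offset": [0, 0, -9.8], "spin": 0},
    {"offset": [0, 0, -10.2], "spin": 0}
  ]
}}

```text
time_s: 39.4
eef_pos: [593.4, -24.4, 84.0]
ee_rot: [0.0, 0.999, -0.051, 0.0]
force: [0.8, -0.5, -1.0]
grip_width: 0.129
grip_force: 40.0
```

Call:
{"api": "send_rows", "payload": {
  "targets": [
    {"offset": [0, 0, -0.7], "spin": 0},
    {"offset": [0, 0, -1.3], "spin": 0},
    {"offset": [0, 0, -1.9], "spin": 0},
    {"offset": [0, 0, -2.4], "spin": 0},
    {"offset": [0, 0, -2.7], "spin": 0},
    {"offset": [0, 0, -2.8], "spin": 0},
    {"offset": [0, 0, -2.8], "spin": 0}
  ]
}}

```text
time_s: 39.98
eef_pos: [593.6, -24.6, 58.0]
ee_rot: [-0.0, 0.999, -0.051, 0.001]
force: [-6.1, 5.6, 15.8]
grip_width: 0.126
grip_force: 42.4
```

Call:
{"api": "send_rows", "payload": {
  "targets": [
    {"offset": [0, 0, 0], "spin": 0},
    {"offset": [0, 0, 0], "spin": 0},
    {"offset": [0, 0, 0], "spin": 0},
    {"offset": [0, 0, 1], "spin": 0},
    {"offset": [0, 0, 3], "spin": 0},
    {"offset": [0, 0, 6], "spin": 0},
    {"offset": [0, 0, 9], "spin": 0},
    {"offset": [0, 0, 12], "spin": 0}
  ],
  "grip": 0.3
}}

```text
time_s: 40.65
eef_pos: [593.1, -25.2, 178.0]
ee_rot: [0.0, 0.999, -0.052, 0.0]
force: [0.4, 0.9, 0.6]
grip_width: 0.301
grip_force: 0.0
```

Call:
{"api": "send_rows", "payload": {
  "targets": [
    {"offset": [-3, 0, 1], "spin": 0},
    {"offset": [-6, 0, 2], "spin": 0},
    {"offset": [-9, 0, 3], "spin": 0},
    {"offset": [-12, 0, 3], "spin": 0},
    {"offset": [-15, 0, 3], "spin": 0},
    {"offset": [-18, 0, 3], "spin": 0},
    {"offset": [-20, 0, 3], "spin": 0}
  ],
  "grip": 0.5
}}

```text
time_s: 41.23
eef_pos: [391.2, -24.9, 206.5]
ee_rot: [0.0, 0.999, -0.052, 0.0]
force: [-0.0, -0.1, -1.1]
grip_width: 0.501
grip_force: 0.0
```

```bash
python3 - <<'E'
from h import *
p,d=cap('top','t10.png'); W=cloud('top',d); p2,d2=ctrl.capture('scene'); W2=cloud('scene',d2)
s=ctrl.sense();print(s['eef_pos'].round(1),s['ee_rot'].round(3))
b=(520,660,-52,2)
print('slot2 top',rect(W,52,75,b),rect(W,80,100,b)); print('sc',rect(W2,80,102,b))
for nm,b in (('B',(310,460,200,335)),):
    print(nm,'top blk',rect(W,50,70,b),'hnd',rect(W,78,98,b)); print('  scene blk',rect(W2,25,68,b),'hnd',rect(W2,72,98,b))
E
```

```text
[391.5 -24.9 206.9] [ 0.     0.999 -0.052  0.   ]
slot2 top (293, array([590.1, -25. ]), array([36.3, 80.9]), 'long-axis ang', -0.099, 'mean', array([587.6, -24.9,  64.8])) (48, array([589.3, -25. ]), array([11.5, 32.2]), 'long-axis ang', -0.1, 'mean', array([588.3, -24.9,  96. ]))
sc (66, array([594.8, -23.8]), array([14.2, 34.7]), 'long-axis ang', -0.009, 'mean', array([596.9, -25.5,  92. ]))
B top blk (306, array([380.3, 270. ]), array([37.8, 79.7]), 'long-axis ang', -0.166, 'mean', array([379.3, 268. ,  59.2])) hnd (62, array([380.2, 269.7]), array([13.1, 33.1]), 'long-axis ang', -0.235, 'mean', array([380. , 269.1,  90.5]))
  scene blk (225, array([385.3, 271.2]), array([40.3, 85.8]), 'long-axis ang', -0.174, 'mean', array([394.1, 262. ,  48.9])) hnd (46, array([385.8, 271.8]), array([18.3, 34.6]), 'long-axis ang', -0.311, 'mean', array([388.4, 268.9,  85.4]))
```

Call:
{"api": "send_rows", "payload": {
  "targets": [
    {"offset": [0, 3.5, 0], "spin": 0},
    {"offset": [0, 7, 0], "spin": 0},
    {"offset": [0, 10.5, 0], "spin": -0.03},
    {"offset": [-0.5, 14, 0], "spin": -0.065},
    {"offset": [-0.9, 17.5, 0], "spin": -0.065},
    {"offset": [-0.9, 21, 0], "spin": -0.065},
    {"offset": [-0.9, 25, 0], "spin": -0.065},
    {"offset": [-0.9, 29, 0], "spin": -0.065}
  ]
}}

```text
time_s: 42.0
eef_pos: [384.5, 267.2, 206.6]
ee_rot: [-0.0, 0.996, -0.084, 0.001]
force: [0.9, -0.8, -0.2]
grip_width: 0.496
grip_force: 0.0
```

Call:
{"api": "send_rows", "payload": {
  "targets": [
    {"offset": [0, 0.6, -2], "spin": 0},
    {"offset": [0, 0.6, -5], "spin": 0},
    {"offset": [0, 0.6, -8], "spin": 0},
    {"offset": [0, 0.6, -11], "spin": 0},
    {"offset": [0, 0.6, -13.5], "spin": 0},
    {"offset": [0, 0.6, -15], "spin": 0},
    {"offset": [0, 0.6, -15.5], "spin": 0},
    {"offset": [0, 0.6, -15.5], "spin": 0}
  ]
}}

```text
time_s: 42.67
eef_pos: [384.4, 271.0, 50.4]
ee_rot: [0.0, 0.996, -0.084, -0.001]
force: [-0.5, 1.5, 0.5]
grip_width: 0.504
grip_force: 0.0
```

Call:
{"api": "send_rows", "payload": {
  "targets": [
    {"offset": [0, 0, 0], "spin": 0},
    {"offset": [0, 0, 0], "spin": 0},
    {"offset": [0, 0, 0], "spin": 0},
    {"offset": [0, 0, 0], "spin": 0},
    {"offset": [0, 0, 0], "spin": 0}
  ],
  "grip": 0
}}

```text
time_s: 43.08
eef_pos: [385.1, 271.3, 52.3]
ee_rot: [-0.001, 0.996, -0.084, 0.001]
force: [-0.7, -1.5, 5.5]
grip_width: 0.128
grip_force: 40.1
```

Call:
{"api": "send_rows", "payload": {
  "targets": [
    {"offset": [0, 0, 1], "spin": 0},
    {"offset": [0, 0, 4], "spin": 0},
    {"offset": [0, 0, 7], "spin": 0},
    {"offset": [0, 0, 10], "spin": 0.03},
    {"offset": [0, 0, 13.5], "spin": 0.066},
    {"offset": [1.5, -2.5, 13.5], "spin": 0.066},
    {"offset": [3.2, -5.4, 13.5], "spin": 0.066},
    {"offset": [5, -8.4, 13.5], "spin": 0.066}
  ]
}}

```text
time_s: 43.75
eef_pos: [434.3, 186.3, 187.2]
ee_rot: [-0.0, 0.999, -0.05, 0.001]
force: [-0.2, 0.8, -3.8]
grip_width: 0.128
grip_force: 39.6
```

Call:
{"api": "send_rows", "payload": {
  "targets": [
    {"offset": [1.8, -3, 0], "spin": 0},
    {"offset": [3.6, -6, 0], "spin": 0},
    {"offset": [5.4, -9, 0], "spin": 0},
    {"offset": [7.2, -12, 0], "spin": 0},
    {"offset": [9, -15, 0], "spin": 0},
    {"offset": [10.8, -18, 0], "spin": 0},
    {"offset": [12.6, -21, 0], "spin": 0},
    {"offset": [14.4, -24, 0], "spin": 0}
  ]
}}

```text
time_s: 44.42
eef_pos: [578.6, -54.6, 186.6]
ee_rot: [-0.0, 0.999, -0.051, -0.0]
force: [-0.3, -0.3, -2.8]
grip_width: 0.13
grip_force: 39.6
```

Call:
{"api": "send_rows", "payload": {
  "targets": [
    {"offset": [1.2, -2, 0], "spin": 0},
    {"offset": [1.2, -2, 0], "spin": 0},
    {"offset": [1.2, -2, 0], "spin": 0},
    {"offset": [1.2, -2, -2], "spin": 0},
    {"offset": [1.2, -2, -4], "spin": 0},
    {"offset": [1.2, -2, -6], "spin": 0},
    {"offset": [1.2, -2, -7.5], "spin": 0},
    {"offset": [1.2, -2, -8], "spin": 0}
  ]
}}

```text
time_s: 45.08
eef_pos: [588.7, -71.5, 104.2]
ee_rot: [-0.001, 0.999, -0.051, -0.002]
force: [-0.1, 0.7, -3.6]
grip_width: 0.126
grip_force: 39.5
```

Call:
{"api": "send_rows", "payload": {
  "targets": [
    {"offset": [0, 0, -0.5], "spin": 0},
    {"offset": [0, 0, -1], "spin": 0},
    {"offset": [0, 0, -1.5], "spin": 0},
    {"offset": [0, 0, -2], "spin": 0},
    {"offset": [0, 0, -2.2], "spin": 0},
    {"offset": [0, 0, -2.2], "spin": 0}
  ]
}}

```text
time_s: 45.58
eef_pos: [590.5, -72.7, 83.8]
ee_rot: [-0.0, 0.999, -0.051, 0.0]
force: [2.1, 3.3, -5.4]
grip_width: 0.126
grip_force: 39.3
```

Call:
{"api": "send_rows", "payload": {
  "targets": [
    {"offset": [0, 0, -0.7], "spin": 0},
    {"offset": [0, 0, -1.3], "spin": 0},
    {"offset": [0, 0, -1.9], "spin": 0},
    {"offset": [0, 0, -2.4], "spin": 0},
    {"offset": [0, 0, -2.7], "spin": 0},
    {"offset": [0, 0, -2.7], "spin": 0}
  ]
}}

```text
time_s: 46.08
eef_pos: [590.9, -72.6, 58.4]
ee_rot: [-0.0, 0.999, -0.051, 0.001]
force: [-2.7, 8.0, 12.2]
grip_width: 0.129
grip_force: 41.8
```

Call:
{"api": "send_rows", "payload": {
  "targets": [
    {"offset": [0, 0, 0], "spin": 0},
    {"offset": [0, 0, 0], "spin": 0},
    {"offset": [0, 0, 0], "spin": 0},
    {"offset": [0, 0, 1], "spin": 0},
    {"offset": [0, 0, 3], "spin": 0},
    {"offset": [0, 0, 6], "spin": 0},
    {"offset": [0, 0, 9], "spin": 0},
    {"offset": [0, 0, 12], "spin": 0}
  ],
  "grip": 0.3
}}

```text
time_s: 46.75
eef_pos: [590.1, -73.3, 179.0]
ee_rot: [0.0, 0.999, -0.051, 0.0]
force: [-0.2, -0.0, -0.2]
grip_width: 0.3
grip_force: 0.0
```

Call:
{"api": "send_rows", "payload": {
  "targets": [
    {"offset": [-3, 0, 1], "spin": 0},
    {"offset": [-6, 0, 2], "spin": 0},
    {"offset": [-9, 0, 3], "spin": 0},
    {"offset": [-12, 0, 4], "spin": 0},
    {"offset": [-15, -2, 5], "spin": 0},
    {"offset": [-18, -5, 5], "spin": 0},
    {"offset": [-20, -8, 5], "spin": 0},
    {"offset": [-20, -8, 5], "spin": 0}
  ],
  "grip": 1
}}

```text
time_s: 47.42
eef_pos: [387.6, -156.9, 228.0]
ee_rot: [0.001, 0.999, -0.054, 0.0]
force: [-0.6, 1.1, -0.2]
grip_width: 1.002
grip_force: 0.0
```

```bash
python3 - <<'E'
from h import *
p,d=cap('top','t11.png'); W=cloud('top',d); p2,d2=ctrl.capture('scene'); W2=cloud('scene',d2)
s=ctrl.sense();print(s['time_s'],s['eef_pos'].round(1),s['ee_rot'].round(3))
for b in ((520,660,-52,2),(520,660,-99,-46)):
    print('slot top',rect(W,52,75,b),rect(W,80,100,b)[:2]); print('sc',rect(W2,80,102,b))
b=(520,640,-450,-300)
print('door tabs top',rect(W,42,62,b),'sc',rect(W2,42,62,b)); print('tube/door', rect(W,5,35,(560,640,-520,-250)))
for n in('top','scene'):
    for q,z in(('door_grip',37),('door_mid',8),('tab_left',37)):
        for r in ctrl.place_of(n,q)[:1]: print(n,q,round(r['conf'],2),toworld(n,*r['uv'],z=z).round(1))
cv2.imwrite('pics/c11.png',cv2.resize(cv2.imread('pics/t11.png')[110:290,210:450],(800,600),interpolation=cv2.INTER_CUBIC))
E
```

```text
47.5167 [ 389.8 -154.   227.7] [ 0.     0.999 -0.053  0.   ]
slot top (299, array([589.6, -25.2]), array([36.7, 80. ]), 'long-axis ang', -0.098, 'mean', array([587.3, -24.8,  65. ])) (46, array([589.3, -25. ]))
sc (62, array([596.2, -23.8]), array([14.4, 37.7]), 'long-axis ang', -0.11, 'mean', array([596.7, -25.3,  92.5]))
slot top (294, array([585. , -73.1]), array([36.6, 80.8]), 'long-axis ang', -0.092, 'mean', array([583.3, -72.5,  64.7])) (48, array([585.6, -72.9]))
sc (58, array([589.4, -71.2]), array([13.4, 36.2]), 'long-axis ang', -0.16, 'mean', array([592.2, -73.3,  92.7]))
door tabs top (80, array([ 568.5, -379.3]), array([26.9, 26.8]), 'long-axis ang', 1.399, 'mean', array([ 568.7, -380. ,   47.6])) sc (81, array([ 574.4, -378.9]), array([25.3, 26.1]), 'long-axis ang', -0.09, 'mean', array([ 575.8, -379.4,   48.6]))
tube/door (223, array([ 575.3, -313.4]), array([114.3,  29.3]), 'long-axis ang', 1.558, 'mean', array([ 572.1, -314.8,   13.1]))
top door_grip 0.77 [ 573.7 -371.8   37. ]
top door_mid 0.58 [ 491.3 -370.2    8. ]
top tab_left 0.53 [ 568.7 -349.4   37. ]
scene door_grip 0.79 [ 569.2 -382.8   37. ]
scene door_mid 0.63 [ 491.2 -377.6    8. ]
scene tab_left 0.48 [617.    5.4  37. ]
```

View pics/c11.png

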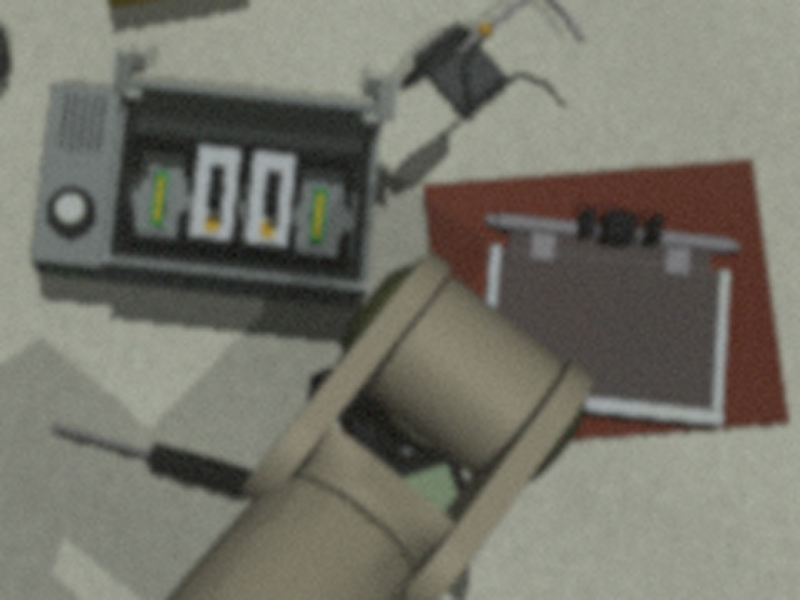

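Fresh modules stand in slots 2 and 3, at crop (213,195) and (270,200). Before moving on I'll check their rack x against the rack rim in the same camera.

```bash
python3 - <<'E'
from h import *
D=np.median([ctrl.capture('top')[1] for _ in range(5)],0); W=cloud('top',D)
yaw=-.1; c,s=np.cos(yaw),np.sin(yaw); o=np.array([591,-48.])
X=(W[...,:2]-o)@[c,s]; Y=(W[...,:2]-o)@[-s,c]; Z=W[...,2]
fr=[];bk=[];ff=[]
for u in range(245,320):
    for lst,sel in((fr,(X[:,u]<-40)),(bk,(X[:,u]>40))):
        m=sel&(Z[:,u]>96)&(Z[:,u]<112)&(abs(X[:,u])<100)&(abs(Y[:,u])<95)
        if m.sum(): lst.append((X[m,u].min(),X[m,u].max(),Y[m,u].mean()))
for n,l in(('front',fr),('back',bk)):
    l=np.array(l); print(n,len(l),np.median(l,0).round(1),np.polyfit(l[:,2],l[:,0],1).round(3))
for k,y0 in((2,24),(3,-24)):
    for lo,hi in((55,75),(82,102)):
        m=(Z>lo)&(Z<hi)&(abs(Y-y0)<16)&(abs(X)<45); print('mod',k,lo,X[m].min().round(1),X[m].max().round(1),((X[m].max()+X[m].min())/2).round(1),np.mean(Y[m]).round(1))
m=(Z>96)&(Z<112)&(abs(X)<60)&(abs(Y)<120); y=Y[m]; print('sidewalls',y[y<0].min(),y[y<0].max(),y[y>0].min(),y[y>0].max())
E
```

```text
front 68 [-80.6 -76.5   0.8] [-2.0000e-03 -8.0467e+01]
back 68 [73.2 77.6  0. ] [-1.0000e-03  7.2875e+01]
mod 2 55 -43.9 36.9 -3.5 24.3
mod 2 82 -20.3 12.1 -4.1 22.7
mod 3 55 -43.5 36.8 -3.4 -23.4
mod 3 82 -20.0 13.9 -3.0 -25.1
sidewalls -110.70034588680105 -19.64413849556541 16.93376502047785 111.33253031692875
```

The modules are about 2 mm off the rack's centre in x, within the 6 mm allowed, and both are down. Next I fetch the door at the pose where I released it.

Call:
{"api": "send_rows", "payload": {
  "targets": [
    {"offset": [2.3, -2.9, 0], "spin": 0},
    {"offset": [4.6, -5.8, 0], "spin": 0},
    {"offset": [6.9, -8.7, 0], "spin": 0},
    {"offset": [9.2, -11.6, 0], "spin": 0},
    {"offset": [11.5, -14.5, 0], "spin": 0},
    {"offset": [13.8, -17.4, 0], "spin": 0},
    {"offset": [16.1, -20.3, 0], "spin": 0},
    {"offset": [18.2, -22.7, 0], "spin": 0}
  ],
  "grip": 1,
  "squeeze": 38
}}

```text
time_s: 48.73
eef_pos: [573.1, -381.7, 226.4]
ee_rot: [-0.0, 0.999, -0.051, -0.0]
force: [1.0, 0.4, 0.2]
grip_width: 0.997
grip_force: 0.0
```

Call:
{"api": "send_rows", "payload": {
  "targets": [
    {"offset": [0, 0, 0], "spin": 0},
    {"offset": [0, 0, -3], "spin": 0},
    {"offset": [0, 0, -6], "spin": 0},
    {"offset": [0, 0, -9], "spin": 0},
    {"offset": [0, 0, -12], "spin": 0},
    {"offset": [0, 0, -14], "spin": 0},
    {"offset": [0, 0, -15], "spin": 0},
    {"offset": [0, 0, -15], "spin": 0}
  ]
}}

```text
time_s: 49.4
eef_pos: [571.5, -379.1, 74.8]
ee_rot: [-0.001, 0.999, -0.051, -0.002]
force: [0.6, -0.7, 0.4]
grip_width: 1.001
grip_force: 0.0
```

Call:
{"api": "send_rows", "payload": {
  "targets": [
    {"offset": [0, 0, -2], "spin": 0},
    {"offset": [0, 0, -4], "spin": 0},
    {"offset": [0, 0, -5.5], "spin": 0},
    {"offset": [0, 0, -6.7], "spin": 0},
    {"offset": [0, 0, -7.2], "spin": 0},
    {"offset": [0, 0, -7.2], "spin": 0},
    {"offset": [0, 0, -7.2], "spin": 0}
  ]
}}

```text
time_s: 49.98
eef_pos: [572.8, -380.5, 6.3]
ee_rot: [0.001, 0.999, -0.051, 0.001]
force: [-0.2, 0.6, 1.4]
grip_width: 1.001
grip_force: 0.0
```

Call:
{"api": "send_rows", "payload": {
  "targets": [
    {"offset": [0, 0, 0], "spin": 0},
    {"offset": [0, 0, 0], "spin": 0},
    {"offset": [0, 0, 0], "spin": 0},
    {"offset": [0, 0, 0], "spin": 0},
    {"offset": [0, 0, 0], "spin": 0},
    {"offset": [0, 0, 0], "spin": 0},
    {"offset": [0, 0, 0], "spin": 0},
    {"offset": [0, 0, 0], "spin": 0}
  ],
  "grip": 0,
  "squeeze": 38
}}

```text
time_s: 50.65
eef_pos: [573.3, -380.6, 7.3]
ee_rot: [0.001, 0.999, -0.051, 0.001]
force: [-0.2, 1.4, 10.4]
grip_width: 0.468
grip_force: 40.0
```

Call:
{"api": "send_rows", "payload": {
  "targets": [
    {"offset": [0, 0, 0.5], "spin": 0},
    {"offset": [0, 0, 2], "spin": 0},
    {"offset": [0, 0, 5], "spin": 0},
    {"offset": [0, 0, 8], "spin": 0},
    {"offset": [0, 0, 11], "spin": 0},
    {"offset": [0, 0, 15], "spin": 0},
    {"offset": [0, 0, 19], "spin": 0},
    {"offset": [0, 0, 22.8], "spin": 0}
  ]
}}

```text
time_s: 51.32
eef_pos: [571.9, -379.7, 235.1]
ee_rot: [-0.0, 0.999, -0.051, -0.0]
force: [1.0, -1.6, -3.4]
grip_width: 0.472
grip_force: 39.7
```

Call:
{"api": "send_rows", "payload": {
  "targets": [
    {"offset": [0, 2, 0], "spin": 0},
    {"offset": [0, 5, 0], "spin": 0},
    {"offset": [0, 8, 0], "spin": 0},
    {"offset": [0, 11, 0], "spin": 0},
    {"offset": [0, 14, 0], "spin": 0},
    {"offset": [0, 17, 0], "spin": 0},
    {"offset": [0, 20, 0], "spin": 0},
    {"offset": [0, 23, 0], "spin": 0}
  ]
}}

```text
time_s: 51.98
eef_pos: [571.8, -148.5, 232.8]
ee_rot: [-0.0, 0.999, -0.051, -0.0]
force: [0.9, 0.4, -3.9]
grip_width: 0.472
grip_force: 39.6
```

Call:
{"api": "send_rows", "payload": {
  "targets": [
    {"offset": [0, 3, 0], "spin": 0},
    {"offset": [0, 6, 0], "spin": 0},
    {"offset": [1.5, 8, 0], "spin": 0},
    {"offset": [4, 9.3, 0], "spin": 0},
    {"offset": [7, 9.3, 0], "spin": 0},
    {"offset": [9.7, 9.3, 0], "spin": 0},
    {"offset": [9.7, 9.3, 0], "spin": 0},
    {"offset": [9.7, 9.3, 0], "spin": 0}
  ]
}}

```text
time_s: 52.65
eef_pos: [669.5, -56.9, 231.2]
ee_rot: [-0.0, 0.999, -0.051, -0.001]
force: [-0.7, 0.4, -2.7]
grip_width: 0.471
grip_force: 40.2
```

```bash
python3 - <<'E'
from h import *
s=ctrl.sense();print(s['time_s'],s['eef_pos'].round(1),s['ee_rot'].round(4))
p,d=cap('scene','s12.png'); W=cloud('scene',d)
cv2.imwrite('pics/c12.png',cv2.resize(cv2.imread('pics/s12.png')[130:265,200:380],(800,600),interpolation=cv2.INTER_CUBIC))
E
```

```text
52.65 [669.5 -56.9 231.2] [-2.000e-04  9.987e-01 -5.090e-02 -1.300e-03]
```

View pics/c12.png

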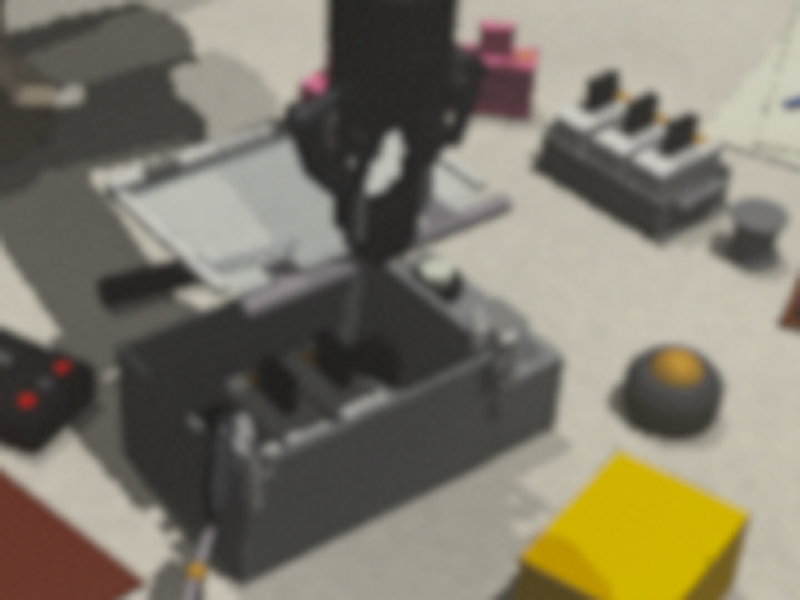

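The door hangs level over the rack with its tube at crop (380,255). I'll lower it onto the saddles.

Call:
{"api": "send_rows", "payload": {
  "targets": [
    {"offset": [0, 0, -2], "spin": 0},
    {"offset": [0, 0, -4], "spin": 0},
    {"offset": [0, 0, -6], "spin": 0},
    {"offset": [0, 0, -7.5], "spin": 0},
    {"offset": [0, 0, -8], "spin": 0},
    {"offset": [0, 0, -8], "spin": 0}
  ]
}}

```text
time_s: 53.2
eef_pos: [668.3, -57.1, 152.5]
ee_rot: [-0.0, 0.999, -0.051, -0.001]
force: [-1.0, 0.2, -3.3]
grip_width: 0.469
grip_force: 40.2
```

Call:
{"api": "send_rows", "payload": {
  "targets": [
    {"offset": [0, 0, -0.7], "spin": 0},
    {"offset": [0, 0, -1.4], "spin": 0},
    {"offset": [0, 0, -2.1], "spin": 0},
    {"offset": [0, 0, -2.8], "spin": 0},
    {"offset": [0, 0, -3.4], "spin": 0},
    {"offset": [0, 0, -3.8], "spin": 0},
    {"offset": [0, 0, -3.8], "spin": 0}
  ]
}}

```text
time_s: 53.78
eef_pos: [669.3, -55.4, 114.2]
ee_rot: [-0.001, 0.999, -0.051, -0.0]
force: [1.6, 5.4, -3.9]
grip_width: 0.472
grip_force: 40.8
```

Call:
{"api": "send_rows", "payload": {
  "targets": [
    {"offset": [0, 0.12, -0.3], "spin": 0},
    {"offset": [0, 0.12, -0.6], "spin": 0},
    {"offset": [0, 0.12, -0.8], "spin": 0},
    {"offset": [0, 0.12, -1], "spin": 0},
    {"offset": [0, 0.12, -1.1], "spin": 0},
    {"offset": [0, 0.12, -1.1], "spin": 0}
  ]
}}

```text
time_s: 54.28
eef_pos: [669.8, -55.6, 108.0]
ee_rot: [-0.0, 0.999, -0.051, 0.002]
force: [-8.6, 3.8, 21.7]
grip_width: 0.468
grip_force: 45.1
```

Call:
{"api": "send_rows", "payload": {
  "targets": [
    {"offset": [0, 0, 0.3], "spin": 0},
    {"offset": [0, 0, 0.3], "spin": 0}
  ]
}}

```text
time_s: 54.45
eef_pos: [669.6, -55.5, 108.1]
ee_rot: [-0.0, 0.999, -0.051, 0.001]
force: [-2.4, 4.5, 9.5]
grip_width: 0.473
grip_force: 43.0
```

Call:
{"api": "send_rows", "payload": {
  "targets": [
    {"offset": [0, 0, 0], "spin": 0},
    {"offset": [0, 0, 0], "spin": 0},
    {"offset": [0, 0, 0], "spin": 0},
    {"offset": [0, 0, 0], "spin": 0},
    {"offset": [0, 0, 0], "spin": 0},
    {"offset": [0, 0, 0], "spin": 0},
    {"offset": [0, 0, 0], "spin": 0},
    {"offset": [0, 0, 0], "spin": 0}
  ],
  "grip": 1
}}

```text
time_s: 55.12
eef_pos: [669.4, -55.9, 107.1]
ee_rot: [0.0, 0.999, -0.051, 0.0]
force: [-0.6, 0.9, -0.3]
grip_width: 0.999
grip_force: 0.0
```

Call:
{"api": "send_rows", "payload": {
  "targets": [
    {"offset": [0, 0, 1], "spin": 0},
    {"offset": [0, 0, 3], "spin": 0},
    {"offset": [0, 0, 6], "spin": 0},
    {"offset": [0, 0, 9], "spin": 0},
    {"offset": [0, 0, 11], "spin": 0},
    {"offset": [-3, 0, 12], "spin": 0},
    {"offset": [-6, 0, 12], "spin": 0},
    {"offset": [-9, 0, 12], "spin": 0}
  ]
}}

```text
time_s: 55.78
eef_pos: [578.4, -55.8, 228.2]
ee_rot: [0.0, 0.999, -0.051, 0.001]
force: [0.0, 0.5, 0.4]
grip_width: 1.001
grip_force: 0.0
```

Call:
{"api": "send_rows", "payload": {
  "targets": [
    {"offset": [-3, 0, 0], "spin": 0},
    {"offset": [-6, 0, 0], "spin": 0},
    {"offset": [-9, 2, 0], "spin": 0},
    {"offset": [-12, 4, 0], "spin": 0},
    {"offset": [-15, 6, 0], "spin": 0},
    {"offset": [-18, 8, 0], "spin": 0},
    {"offset": [-20, 10, 0], "spin": 0},
    {"offset": [-20, 12, 0], "spin": 0}
  ],
  "grip": 0
}}

```text
time_s: 56.45
eef_pos: [376.7, 65.1, 228.2]
ee_rot: [0.0, 0.999, -0.051, 0.001]
force: [1.1, 0.5, 0.3]
grip_width: 0.004
grip_force: 0.0
```

```bash
python3 - <<'E'
from h import *
s=ctrl.sense();print(s['time_s'],s['eef_pos'].round(1))
p,d=cap('top','t13.png'); W=cloud('top',d); d0=np.load('top0.npy'); W0=cloud('top',d0)
for nm,w in(('now',W),('start',W0)):
    print(nm,'outer',rect(w,85,125,(480,720,-180,70)))
    m=(w[...,2]>140)&(w[...,2]<165)&(w[...,0]>640)&(w[...,0]<700)
    for a,b in((-45,-10),(-72,-40),(-105,-75)):
        q=w[m&(w[...,1]>a)&(w[...,1]<b)]; print(len(q),q.mean(0).round(1),q[:,1].min().round(1),q[:,1].max().round(1))
    f=(abs(w[...,1]+50)<70)&(w[...,0]>500)&(w[...,0]<525)&(w[...,2]>90); print('front rail z',w[f][:,2].mean().round(1))
p2,d2=cap('scene','s13.png')
for r in ctrl.place_of('scene','start_top')[:1]: print(r,toworld('scene',*r['uv'],z=94).round(1))
a=cv2.imread('pics/t13.png')[110:215,215:355]
cv2.imwrite('pics/c13.png',cv2.resize(a,(800,600),interpolation=cv2.INTER_CUBIC))
# button
hsv=cv2.cvtColor(p,cv2.COLOR_RGB2HSV); m=((hsv[...,2]>150)&(hsv[...,1]<60)).astype(np.uint8); m[:, :222]=0; m[:,241:]=0; m[:160]=0; m[185:]=0
y,x=np.nonzero(m); print('button',len(x),x.mean(),y.mean(),toworld('top',x.mean(),y.mean(),z=94).round(1))
E
```

```text
56.45 [376.7  65.1 228.2]
now outer (4587, array([593.7, -48.1]), array([222.4, 179.8]), 'long-axis ang', 1.479, 'mean', array([587.3, -47.3, 110.4]))
35 [667.4 -29.3 152.9] -43.7 -24.2
90 [664.8 -56.9 148.7] -68.6 -43.6
34 [661.3 -85.7 153. ] -90.4 -81.4
front rail z 114.4
start outer (4580, array([594. , -48.2]), array([222.5, 178.3]), 'long-axis ang', 1.469, 'mean', array([587.5, -47.2, 110.4]))
43 [667.3 -29.8 153.1] -44.0 -21.5
91 [665.3 -55.1 148.7] -68.5 -43.5
34 [661.7 -83.7 152.9] -87.9 -79.0
front rail z 114.4
{'uv': [301.4, 194.5], 'conf': 0.42} [598.9  89.9  94. ]
button 34 230.44117647058823 171.7941176470588 [569.9  98.6  94. ]
```

View pics/c13.png

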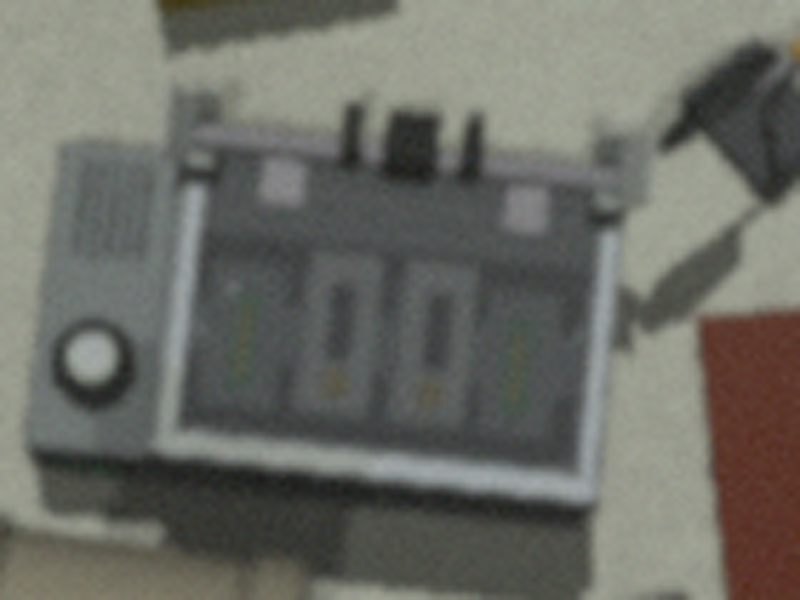

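The door is shut, with the tabs spread to rest at crop (352,135) and (472,145) and the rail at its original height. The button is at crop (95,355), about (573,96) mm. Now I'll press it.

Call:
{"api": "send_rows", "payload": {
  "targets": [
    {"offset": [3, 0.5, 0], "spin": 0},
    {"offset": [6.5, 1, 0], "spin": 0},
    {"offset": [10, 1.7, 0], "spin": 0},
    {"offset": [13, 2.2, 0], "spin": 0},
    {"offset": [16, 2.7, -2], "spin": 0},
    {"offset": [19.3, 3.2, -5], "spin": 0},
    {"offset": [19.3, 3.2, -8], "spin": 0},
    {"offset": [19.3, 3.2, -10], "spin": 0}
  ],
  "grip": 0
}}

```text
time_s: 57.27
eef_pos: [572.7, 95.2, 123.2]
ee_rot: [0.0, 0.999, -0.051, -0.002]
force: [-0.2, 0.3, -0.7]
grip_width: 0.003
grip_force: 0.0
```

Call:
{"api": "send_rows", "payload": {
  "targets": [
    {"offset": [0, 0, -1], "spin": 0},
    {"offset": [0, 0, -2], "spin": 0},
    {"offset": [0, 0, -3], "spin": 0},
    {"offset": [0, 0, -4], "spin": 0},
    {"offset": [0, 0, -4.6], "spin": 0},
    {"offset": [0, 0, -4.6], "spin": 0}
  ]
}}

```text
time_s: 57.77
eef_pos: [571.9, 96.1, 80.2]
ee_rot: [0.0, 0.999, -0.051, -0.001]
force: [-0.1, 1.1, 0.3]
grip_width: -0.002
grip_force: 0.0
```

Call:
{"api": "send_rows", "payload": {
  "targets": [
    {"offset": [0, 0, -0.3], "spin": 0},
    {"offset": [0, 0, -0.6], "spin": 0},
    {"offset": [0, 0, -0.8], "spin": 0},
    {"offset": [0, 0, -0.8], "spin": 0}
  ]
}}

```text
time_s: 58.1
eef_pos: [572.2, 96.2, 72.8]
ee_rot: [-0.0, 0.999, -0.051, -0.0]
force: [-0.1, 0.2, -0.1]
grip_width: 0.0
grip_force: 0.0
```

Call:
{"api": "send_rows", "payload": {
  "targets": [
    {"offset": [0, 0, -0.2], "spin": 0},
    {"offset": [0, 0, -0.4], "spin": 0},
    {"offset": [0, 0, -0.4], "spin": 0}
  ]
}}

```text
time_s: 58.35
eef_pos: [572.4, 96.1, 68.8]
ee_rot: [-0.0, 0.999, -0.051, 0.0]
force: [-0.3, -0.1, 1.2]
grip_width: -0.003
grip_force: 0.7
```

Contact has begun; pressing on.

Call:
{"api": "send_rows", "payload": {
  "targets": [
    {"offset": [0, 0, -0.2], "spin": 0},
    {"offset": [0, 0, -0.4], "spin": 0},
    {"offset": [0, 0, -0.6], "spin": 0},
    {"offset": [0, 0, -0.6], "spin": 0}
  ]
}}

```text
time_s: 58.68
eef_pos: [572.5, 96.2, 63.0]
ee_rot: [-0.0, 0.999, -0.051, 0.0]
force: [-0.5, 1.1, 4.3]
grip_width: 0.003
grip_force: 2.3
```

Call:
{"api": "send_rows", "payload": {
  "targets": [
    {"offset": [0, 0, -0.1], "spin": 0},
    {"offset": [0, 0, -0.2], "spin": 0},
    {"offset": [0, 0, -0.2], "spin": 0}
  ]
}}

```text
time_s: 58.93
eef_pos: [572.6, 96.2, 62.7]
ee_rot: [0.0, 0.999, -0.051, 0.001]
force: [-5.5, -0.1, 15.9]
grip_width: 0.005
grip_force: 7.7
```

Call:
{"api": "send_rows", "payload": {
  "targets": [
    {"offset": [0, 0, 1], "spin": 0},
    {"offset": [0, 0, 4], "spin": 0},
    {"offset": [0, 0, 8], "spin": 0},
    {"offset": [0, 0, 12], "spin": 0},
    {"offset": [-3, 0, 15], "spin": 0},
    {"offset": [-6, 0, 16], "spin": 0},
    {"offset": [-9, 0, 16], "spin": 0},
    {"offset": [-12, 0, 16], "spin": 0}
  ]
}}

```text
time_s: 59.6
eef_pos: [451.0, 96.2, 221.5]
ee_rot: [-0.0, 0.999, -0.051, 0.001]
force: [0.3, 0.2, -0.9]
grip_width: -0.001
grip_force: 0.0
```

Call:
{"api": "send_rows", "payload": {
  "targets": [
    {"offset": [-3, 0, 0], "spin": 0},
    {"offset": [-6, 0, 0], "spin": 0},
    {"offset": [-6, 0, 0], "spin": 0},
    {"offset": [-6, 0, 0], "spin": 0},
    {"offset": [-6, 0, 0], "spin": 0}
  ]
}}

```text
time_s: 60.02
eef_pos: [392.9, 96.1, 221.2]
ee_rot: [-0.0, 0.999, -0.051, 0.0]
force: [-0.0, 0.4, -0.1]
grip_width: -0.001
grip_force: 0.0
```

```bash
python3 - <<'E'
from h import *
p,d=cap('top'); w=cloud('top',d)
print('outer',rect(w,85,125,(480,720,-180,70)),'btn z',np.nanmax(w[169:175,228:236,2]))
s=ctrl.sense();print(s['eef_pos'],s['force'],s['dq'].round(3)); print(ctrl.finish_job())
E
```

```text
outer (4591, array([593.4, -48. ]), array([222.5, 177.6]), 'long-axis ang', 1.467, 'mean', array([587.2, -47.5, 110.3])) btn z 98.2810939636532
[393.03511114  96.07473143 221.05003331] [ 0.638544   -0.00971847  0.42111186] [-0.001  0.013 -0.004 -0.     0.002  0.001]
the job is handed in; nothing more can be done
None
```

I handed the job in at about 60 s: all three finished modules are in the carrier, both fresh ones are in rack slots 2 and 3, the guard door is back on its hinge with the pins home, and the start button was pressed to its stop; no verdict came back.

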